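# Blow out the clay pots and nest them

### The arm

A 6-joint arm with a two-finger parallel gripper is mounted at the origin on the work surface. World frame = base frame: x ahead of the robot, y to its left, z up, the work surface at z = 0. Lengths are in m, angles in rad, forces in N, time in s.
With the tool pointing down it reaches from about 0.375 to 0.975 m from the base axis. Payload 3.8 kg.
Tool frame: the origin (TCP) lies midway between the tips of the shut fingers; the grasp point (between the pads) lies 19 mm behind it; x points along the fingers, z is the direction in which the jaws open and shut, and the axes are right-handed (so a half turn about x gives the same grasp; the last joint's range is limited). The gripper opens to 85 mm and grips with 20 to 120 N. Pads are 22 mm wide; open, the fingers measure 114 mm over their backs; the gripper's body (76 mm by 85 mm) begins 54 mm behind the grasp point. The pads swing forward as they close: fully open they stand 13 mm farther back than shut.
Start: joints at [1.191, 0.264, 1.604, -0, 1.274, -0.037], TCP at [0.227, 0.636, 0.202] pointing down, gripper open.
Joint ranges: [-2.63, 2.63], [-0.94, 2.18], [0.31, 2.57], [-1.31, 4.45], [0, 2.66], [-2.55, 2.55]. Speed limits (rad/s): [2.57, 2.57, 3.14, 3.14, 3.14, 3.14].

### API

Orientations are given as a rotation vector (axis times angle).
In Python, from workcell import * gives the robot as it stands. The module is installed in compiled form; this text tells all that it offers.
- The arm moves only by the tool carry_out, never from a script. Its arguments are lists of equal length, an entry for each row: "offset": the shift along the tool's x, y, z in cm, a list of three; "delta_rot": the turn, a rotation vector about the tool's x, y, z in degrees, a list of three. A call has exactly 5 rows; each row shifts and turns the commanded pose from where the row before left it, along the tool's axes as they then stand; what a row does not reach is not made up. A row lasts 1/12 s, in which the tool goes at most 41.7 mm and 7.16 degrees, less where a joint would pass 70% of its speed; a pose out of reach is approached as far as the arm can. A call is refused whole if a number of a shift passes 4.17 or a number of a turn 7.16, either way. A call with a gripper value outside its range is refused whole. "fingers" is the opening, from -1 (shut) to 1 (fully open), set as the call begins (left out, the last holds). The fingers move at their own pace and stop on an object; "newtons" is the grip in N (left out, the last holds). Time passes only in rows, so rows that do not move let the fingers close, or fill a call up. It gives the time, the measured TCP pose, the force and the opening at its end, in the units of the state.
- read_state(): the state, without advancing time (a new reading comes with each control period).
- read_camera(name): name is "side" or "top" or "wrist"; returns (picture, depth): 480x640x3 uint8, red, green, blue; 480x640 float32, m along the optical axis (not along the pixel's ray), 0 where there is no reading.
- get_calibration(name): a dict with "fx", "fy", "cx", "cy" (pixels), "R" (3x3) and "t" (3): a world point X has camera coordinates R X + t; the wrist camera has in their place "mount" (4x4, takes a point from camera to tool coordinates, whose origin is the TCP and whose axes are the tool frame's). Camera axes: x right, y down, z forward; pixel columns grow to the right and rows downward; lengths in m; the calibration is good to about 2 mm. The wrist camera is an equidistant fisheye: a pixel r from the principal point sees the ray r / f radians off the axis. A picture is of the moment at which its call begins: read the wrist's pose just before it. get_calibration takes no time and is no camera call.
- finish_job(): hands the job in, once; it reports no verdict.
The state is a dict: "time": time; "q": joint angles; "joint_vel": joint speeds; "joint_torque": joint torques, N m; "tool_pos": TCP position; "tcp_rot": TCP orientation; "wrist_force": force on the tool from outside, world axes, zero at the start; "torque": the same for the moment, N m; "width": opening from 0.0 (shut) to 1.0 (fully open).
Only numpy, scipy, OpenCV 4.12 (cv2) and the standard library are available. Lean on these libraries where they do the work, as an engineer would, in place of code of your own. Each camera call takes 0.05 s, during which the arm holds its last target. There are 200 camera calls.

### The job

Clean the clay pots standing mouth-down in the crate: open the air cock on the pot blower fully, then, with the air on, take the pots one by one, smallest first, press each mouth-down on the middle of the blower's sprung plate until the plate is fully down, and keep it down for two seconds while the air blows it out. Set each blown-out pot mouth-down in the middle of the grey tray, every next pot over the smaller ones, so that they end as one nest with all rims on the tray's floor. Finally shut the air cock again; leave the other things in the crate, and do not disturb the trowel or the glazed pot on the bench.

Things in the scene. Friction and masses are not known exactly. Their poses are not given: they have to be found in the camera images.
- pot1_mid (a point): Plain squat tapered clay pot, the smallest of the set of four sizes, standing mouth-down: flat base 33 mm across on top, straight sides widening to the 46 mm mouth below, 46 mm high, wall 3 mm, under 0.3 kg. This point is on its axis half-way up (23 mm above the mouth); z points from the mouth to the base, so up while it stands mouth-down. Absent from some starts.
- pot2_mid (a point): Plain squat tapered clay pot, the second smallest of the set of four sizes, standing mouth-down: flat base 43 mm across on top, straight sides widening to the 58 mm mouth below, 54 mm high, wall 3 mm, under 0.3 kg. This point is on its axis half-way up (27 mm above the mouth); z points from the mouth to the base, so up while it stands mouth-down. Absent from some starts.
- pot3_mid (a point): Plain squat tapered clay pot, the second largest of the set of four sizes, standing mouth-down: flat base 53 mm across on top, straight sides widening to the 70 mm mouth below, 62 mm high, wall 3 mm, under 0.3 kg. This point is on its axis half-way up (31 mm above the mouth); z points from the mouth to the base, so up while it stands mouth-down. Absent from some starts.
- pot4_mid (a point): Plain squat tapered clay pot, the largest of the set of four sizes, standing mouth-down: flat base 64 mm across on top, straight sides widening to the 82 mm mouth below, 70 mm high, wall 3 mm, under 0.3 kg. This point is on its axis half-way up (35 mm above the mouth); z points from the mouth to the base, so up while it stands mouth-down. Absent from some starts.
- crate: Shallow slatted wooden crate, fixed, 260 x 360 mm outside, 45 mm high, walls 9 mm; origin under its centre on the bench, floor 8 mm above it, x along the short side, y along the long side, z up. The pots to clean stand in it among other things.
- jar: Loose closed amber jar with a white cap, 62 mm across, 82 mm high, standing in the crate; stays there. Origin at the centre of its underside.
- twine: Loose twine reel with wooden flanges, 64 mm across, 54 mm high, standing in the crate; stays there. Origin at the centre of its underside.
- dibber: Loose bamboo dibber, 200 mm long, 21 mm thick, lying in the crate; stays there. Origin half-way along it on its underside, x along it.
- blower: Pot blower, fixed: green steel box 205 x 140 mm, 60 mm high, with a sprung valve plate on top and an air cock on the deck in front of it. Origin on the bench below the plate's centre; the box reaches 130 mm from it to the front (-x), 75 mm to the back (+x) and 70 mm to each side; z up.
- plate_top (a point): Centre of the top of the blower's round sprung plate (112 mm across, steel ring with star spokes over a spring) when it is up, 85 mm above the bench. It carries a pot's rim, starts to sink at about 4 N and reaches its stop, 12 mm down, at about 12 N. A brass air jet 10 mm thick stands 10 mm proud of the raised plate at its centre, inside the pot's mouth.
- plate (a joint): Travel of the sprung plate in m: 0 up, 0.012 fully pressed down on its stop.
- cock (a joint): Angle of the air cock's lever in rad: 0 shut (lever across the deck, pointing along the blower's -y), 1.57 fully open (lever pointing along the blower's -x, to the front). It turns clockwise seen from above to open, against light friction (about 0.1 N m), and stays where it is left.
- cock_axis (a point): Point on the vertical axis that the cock's lever turns about, on the front deck of the blower, at the height of the middle of the lever's knob.
- cock_knob (a point): Middle of the upright black knob at the lever's end, 70 mm from the lever's axis: 18 mm thick, 32 mm tall, its middle 96 mm above the bench and its top 112 mm; deck of the blower 60 mm, lever arm 70 to 80 mm above the bench.
- tray: Shallow square grey plastic tray, fixed, 190 x 190 mm, rim 14 mm high and 4 mm thick, floor 4 mm thick; origin under its centre on the bench, x and y along its sides, z up. The nest of pots is built in the middle of it.
- trowel: Loose orange trowel lying on the bench, 290 mm long, x along it towards the blade; a bystander. Origin on its underside, near the middle.
- glazed_pot: Loose white glazed cover pot, 112 mm across, 90 mm high, standing mouth-up on the bench; a bystander. Origin at the centre of its underside.

How it is judged:
By the outcome, as a careful person would: the job done as asked, in the order asked, and still so for the second after the job is handed in, with the robot touching nothing.
Of pot1, pot2, pot3, pot4 only 2 to 3 are there at a start; the rules pass over those that are not, and their reading is None.
At some moment in a run one of pot1, pot2, pot3, pot4 may be knocked a few centimetres aside while the robot is not near it.
It also fails if it takes over 210 s, if anything falls off the work surface, if the arm or the gripper's body presses on something with over 40 N, if the wrist force passes 120 N, or if a joint passes its speed limit or range.

## Working session

There is one attempt and no reset: what is moved stays moved. The work goes in short steps, Python scripts to look and compute and a tool call to move; the robot and the scene stay as the last step left them, time stands still between calls to the robot, and variables do not carry over. Pictures are saved under pics/ and viewed, about 12 in all and at most 16, crops included, and the job is handed in when it is done.

Besides the shell and the picture viewer there is one more tool, called as name(argument=value, ...) on one line, values as JSON. carry_out: Moves the arm, as the interface text tells. Its arguments: {"type":"object","properties":{"offset":{"type":"array"},"delta_rot":{"type":"array"},"fingers":{"type":"number"},"newtons":{"type":"number"}},"required":["offset","delta_rot"]}

```bash
mkdir -p pics; cat > h.py <<'E'
from workcell import *
import numpy as np, cv2
from scipy.spatial.transform import Rotation as Ro
def world(cal,u,v,d):
    p=np.array([(u-cal['cx'])/cal['fx']*d,(v-cal['cy'])/cal['fy']*d,d]); return np.array(cal['R']).T@(p-np.array(cal['t']))
def cloud(name,depth):
    c=get_calibration(name); v,u=np.mgrid[:480,:640]
    P=np.stack([(u-c['cx'])/c['fx']*depth,(v-c['cy'])/c['fy']*depth,depth],-1)
    W=(P-np.array(c['t']))@np.array(c['R']); W[depth==0]=np.nan; return W
E
python3 - <<'E'
from h import *
s=read_state(); print({k:np.round(v,3) for k,v in s.items()})
print(np.round(Ro.from_rotvec(s['tcp_rot']).as_matrix(),3))
for n in ('top','side'):
    p,d=read_camera(n); cv2.imwrite(f'pics/{n}0.png',p[:,:,::-1]); np.save(f'{n}0.npy',d); np.save(f'{n}0w.npy',cloud(n,d))
    c=get_calibration(n); print(n,c)
print(get_calibration('wrist'))
E
```

```text
{'time': np.float64(0.0), 'q': array([ 1.191,  0.265,  1.605,  0.   ,  1.274, -0.037]), 'joint_vel': array([-0.   , -0.002,  0.001,  0.002, -0.001, -0.001]), 'joint_torque': array([-1.0000e-03, -5.1512e+01, -3.6731e+01, -0.0000e+00,  1.3000e-02,
        0.0000e+00]), 'tool_pos': array([0.227, 0.635, 0.2  ]), 'tcp_rot': array([-0.954,  1.354,  0.952]), 'wrist_force': array([-0.463, -0.83 , -0.052]), 'torque': array([-0.009,  0.057, -0.012]), 'width': np.float64(1.001)}
[[-0.001 -0.942  0.336]
 [-0.002  0.336  0.942]
 [-1.     0.    -0.002]]
top {'fx': 534.0969933912579, 'fy': 534.0969933912579, 'cx': 316.909781197981, 'cy': 238.01569374930358, 'R': array([[-0.00809261, -0.99991137, -0.01057176],
       [-0.99563839,  0.00903978, -0.09285731],
       [ 0.09294464,  0.0097742 , -0.9956233 ]]), 't': array([0.04362505, 0.57649213, 1.22377613])}
side {'fx': 618.5082133301536, 'fy': 618.5082133301536, 'cx': 313.7849823820253, 'cy': 230.8357900970656, 'R': array([[ 0.9682174 , -0.2499776 ,  0.00814028],
       [-0.18133625, -0.72402626, -0.66550968],
       [ 0.17225629,  0.64288193, -0.74634483]]), 't': array([-0.55261472,  0.17705044,  1.26948206])}
{'fx': 371.64829954431775, 'fy': 371.64829954431775, 'cx': 325.40297705968806, 'cy': 248.56577863054196, 'mount': array([[-4.20804029e-04, -2.86637281e-01,  9.58039087e-01,
        -1.72667205e-01],
       [-8.83787105e-04, -9.58038691e-01, -2.86637551e-01,
         7.26934928e-02],
       [ 9.99999521e-01, -9.67320827e-04,  1.49820208e-04,
        -2.97534315e-05],
       [ 0.00000000e+00,  0.00000000e+00,  0.00000000e+00,
         1.00000000e+00]])}
```

View pics/top0.png

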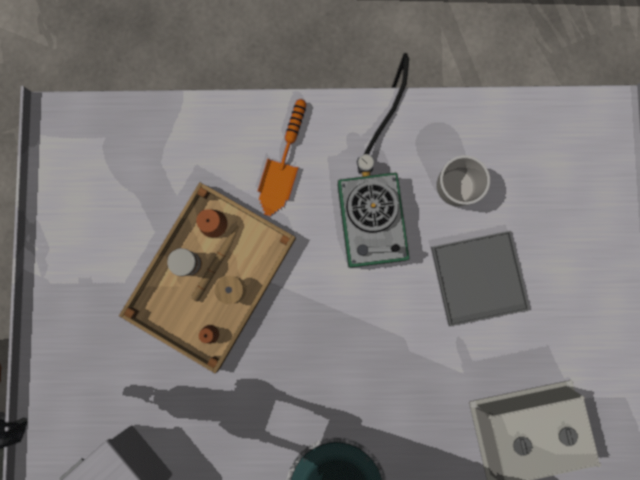

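The top view shows the crate with two pots, at (211,222) and a smaller one at (209,334). The jar is at (183,262) and the reel at (231,290). The blower plate is at (372,205), with the cock axis near (363,249) and the knob near (396,248). The tray is at (480,279).

```bash
python3 - <<'E'
from h import *
W=np.load('top0w.npy')
def fit(name,u,v,r,zmin):
    S=W[v-r:v+r+1,u-r:u+r+1].reshape(-1,3); S=S[np.isfinite(S[:,0])]
    zt=np.percentile(S[:,2],95); 
    T=S[S[:,2]>zmin]; 
    m=cv2.minEnclosingCircle(T[:,:2].astype(np.float32)); print(name,'z95',zt.round(4),'n',len(T),'mean',T.mean(0).round(4),'circ',np.round(m[0],4),round(m[1],4))
fit('potA',211,222,18,0.06);fit('potB',209,334,14,0.04)
fit('jar',183,262,20,.075);fit('twine',231,290,18,.05)
fit('plate',372,205,30,.08);fit('knob',396,248,8,.1)
for n,u,v in [('trayUL',432,247),('UR',511,233),('LR',529,308),('LL',450,325),('bUL',338,180),('bUR',398,173),('bLR',408,261),('bLL',349,267),('axis',363,249),('knob',396,248)]:
    print(n,W[v-1:v+2,u-1:u+2].reshape(-1,3).round(4)[4])
p=cv2.imread('pics/top0.png'); a=cv2.resize(p[170:385,110:310],None,fx=2.5,fy=2.5,interpolation=3);b=cv2.resize(p[160:280,325:425],(300,360),interpolation=3)
b=cv2.copyMakeBorder(b,0,a.shape[0]-360,0,0,0);cv2.imwrite('pics/c1.png',np.hstack([a,b]))
E
```

```text
potA z95 0.0723 n 462 mean [0.614  0.2863 0.0692] circ [0.6147 0.287 ] 0.0283
potB z95 0.0562 n 210 mean [0.3556 0.2912 0.053 ] circ [0.3555 0.2917] 0.0183
jar z95 0.0919 n 633 mean [0.5196 0.3404 0.0889] circ [0.5196 0.3417] 0.0312
twine z95 0.0646 n 635 mean [0.4575 0.2404 0.0615] circ [0.4574 0.2405] 0.0323
plate z95 0.0871 n 1193 mean [ 0.6427 -0.0863  0.085 ] circ [ 0.6435 -0.0861] 0.0565
knob z95 0.1129 n 56 mean [ 0.5461 -0.1321  0.1108] circ [ 0.5462 -0.1326] 0.0088
trayUL [ 0.5545 -0.2328  0.0119]
UR [ 0.5875 -0.4254 -0.0034]
LR [ 0.4095 -0.458   0.0027]
LL [ 0.3722 -0.2689  0.0146]
bUL [ 0.7076 -0.0113  0.0596]
bUR [ 0.736  -0.1587 -0.0028]
bLR [ 0.5224 -0.1772  0.0008]
bLL [ 0.5073 -0.0342  0.054 ]
axis [ 0.5463 -0.0647  0.08  ]
knob [ 0.5454 -0.1337  0.1144]
```

View pics/c1.png

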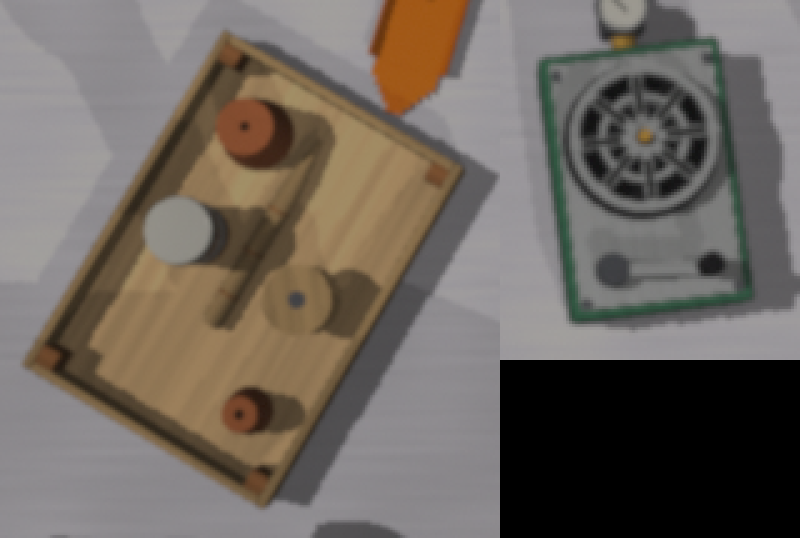

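View pics/side0.png

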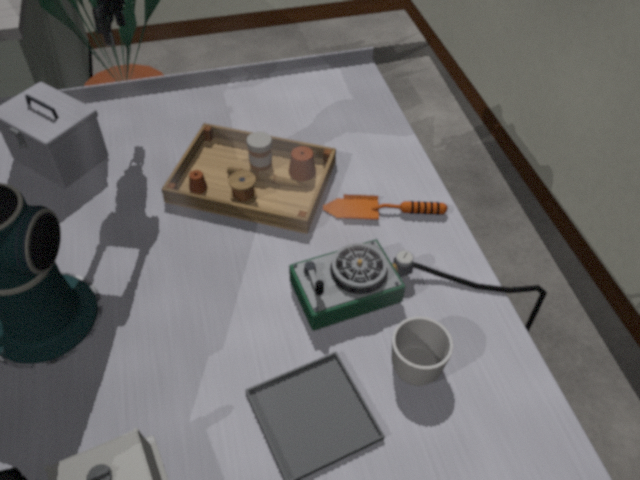

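Two pots are there. The far one has its top at about 0.070, which makes it pot3. The near one has its top at about 0.054, which makes it pot1. Next I refine the measurements, checking them against the side camera.

```bash
cat >> h.py <<'E'
def seg(W,c,r,z0,z1):
    S=W.reshape(-1,3); S=S[np.isfinite(S[:,0])]
    return S[(np.hypot(S[:,0]-c[0],S[:,1]-c[1])<r)&(S[:,2]>z0)&(S[:,2]<z1)]
def circ(T):
    A=T[:,:2]; h=cv2.convexHull(A.astype(np.float32))[:,0]
    M=np.c_[2*h,np.ones(len(h))]; s=np.linalg.lstsq(M,(h**2).sum(1),rcond=None)[0]
    return s[:2].round(4), round(float(np.sqrt(s[2]+s[0]**2+s[1]**2)),4)
def report(ws,items):
    for n,c,r,z0,z1 in items:
        for k,W in ws.items():
            T=seg(W,c,r,z0,z1)
            if len(T)>10: print(n,k,len(T),'mean',T.mean(0).round(4),'circ',*circ(T))
            else: print(n,k,'few',len(T))
E
python3 - <<'E'
from h import *
ws={k:np.load(k+'0w.npy') for k in('top','side')}
report(ws,[('pot3',(.614,.287),.05,.066,.08),('pot1',(.3556,.2917),.04,.05,.06),('jar',(.52,.341),.05,.086,.1),('plate',(.6435,-.0861),.062,.08,.09),('knob',(.546,-.1325),.02,.107,.118),('hub',(.546,-.0647),.022,.07,.1),('jet',(.6435,-.0861),.012,.091,.1)])
def rect(n,c,r,z0,z1):
    for k,W in ws.items():
        T=seg(W,c,r,z0,z1); q=cv2.minAreaRect(T[:,:2].astype(np.float32)); print(n,k,len(T),np.round(q[0],4),np.round(q[1],4),round(q[2],2), T[:,2].mean().round(4))
rect('crate',(.49,.285),.26,.037,.052)
rect('tray',(.479,-.345),.15,.007,.03)
rect('box',(.615,-.09),.14,.055,.065)
E
```

```text
pot3 top 402 mean [0.6143 0.2873 0.07  ] circ [0.6142 0.2873] 0.0263
pot3 side 289 mean [0.6127 0.2845 0.0716] circ [0.6132 0.2854] 0.0279
pot1 top 181 mean [0.3553 0.2924 0.0543] circ [0.3553 0.2925] 0.0166
pot1 side 123 mean [0.3535 0.2894 0.0555] circ [0.354  0.2902] 0.0174
jar top 556 mean [0.52   0.3416 0.0897] circ [0.5199 0.3417] 0.0304
jar side 357 mean [0.5179 0.3385 0.0913] circ [0.5184 0.3408] 0.0319
plate top 1162 mean [ 0.6427 -0.0864  0.0847] circ [ 0.6431 -0.0864] 0.0556
plate side 1394 mean [ 0.642  -0.089   0.0855] circ [ 0.6429 -0.0865] 0.0566
knob top 50 mean [ 0.5462 -0.1324  0.1116] circ [ 0.5463 -0.1326] 0.0084
knob side 63 mean [ 0.5453 -0.1345  0.1117] circ [ 0.5455 -0.1331] 0.009
hub top 127 mean [ 0.5446 -0.0665  0.0805] circ [ 0.5446 -0.0685] 0.0152
hub side 135 mean [ 0.5432 -0.0682  0.0813] circ [ 0.5453 -0.0692] 0.0154
jet top 17 mean [ 0.6429 -0.086   0.0951] circ [ 0.6434 -0.086 ] 0.0043
jet side 19 mean [ 0.6422 -0.0865  0.0945] circ [ 0.641 -0.086] 0.0066
crate top 2693 [0.4892 0.2937] [0.2613 0.3608] 59.46 0.0441
crate side 2587 [0.4886 0.2951] [0.2739 0.3638] 59.43 0.0446
tray top 1322 [ 0.4804 -0.3255] [0.2589 0.2464] 10.67 0.0108
tray side 2747 [ 0.4876 -0.3359] [0.2675 0.2138] 6.57 0.0107
box top 3468 [ 0.6339 -0.0875] [0.2414 0.14  ] 6.62 0.0612
box side 2872 [ 0.633  -0.0889] [0.2427 0.1448] 6.38 0.062
```

```bash
cat >> h.py <<'E'
def plan(*pts,cur=None,rows=5):
    s=read_state(); R=Ro.from_rotvec(s['tcp_rot']).as_matrix(); p=np.array(s['tool_pos'] if cur is None else cur,float)
    print('t',round(s['time'],2),'p',p.round(4),'phi',np.degrees(np.arctan2(R[1,2],R[0,2])).round(2),'tiltx',R[:,0].round(3),'F',np.round(s['wrist_force'],1),'w',round(float(s['width']),3))
    for q in pts:
        q=np.array(q,float); d=R.T@(q-p)*100; n=int(np.ceil(np.abs(d).max()/4.1)); print(q.round(3),'total cm',d.round(2),'/5',(d/5).round(3),'/10',(d/10).round(3),'/15',(d/15).round(3),'/20',(d/20).round(3),'minrows',n); p=q
E
python3 - <<'E'
from h import *
c=get_calibration('top');R=np.array(c['R']);t=np.array(c['t']);C=-R.T@t
ps=[]
for u,v in [(432,246),(511,232),(529,308),(450,325)]:
    r=R.T@np.array([(u-c['cx'])/c['fx'],(v-c['cy'])/c['fy'],1]); ps.append((C+r*(.012-C[2])/r[2])[:2])
ps=np.array(ps);print(ps.round(4),ps.mean(0).round(4),np.hypot(*(ps-np.roll(ps,1,0)).T).round(4))
p=cv2.imread('pics/top0.png'); cv2.imwrite('pics/tray.png',cv2.resize(p[220:340,420:540],None,fx=4,fy=4,interpolation=3))
E
```

```text
[[ 0.5568 -0.2328]
 [ 0.5884 -0.4201]
 [ 0.4099 -0.4544]
 [ 0.372  -0.2695]] [ 0.4818 -0.3442] [0.1884 0.1899 0.1818 0.1888]
```

carry_out(offset=[[0,0,0],[0,0,0],[0,0,0],[0,0,0],[0,0,0]], delta_rot=[[6.7,0,0],[6.7,0,0],[6.7,0,0],[6.7,0,0],[6.7,0,0]], fingers=0.1, newtons=30)

```text
time: 0.52
tool_pos: [0.2267, 0.6352, 0.2008]
tcp_rot: [-0.5, 1.513, 0.498]
wrist_force: [-0.3, 0.2, 0.5]
width: 0.55
```

carry_out(offset=[[0,0,0],[0,0,0],[0,0,0],[0,0,0],[0,0,0]], delta_rot=[[6.7,0,0],[6.7,0,0],[6.7,0,0],[6.7,0,0],[6.7,0,0]])

```text
time: 0.93
tool_pos: [0.2267, 0.6353, 0.2008]
tcp_rot: [-0.043, 1.571, 0.04]
wrist_force: [-0.2, -0.2, -0.3]
width: 0.55
```

carry_out(offset=[[0,0,0],[0,0,0],[0,0,0],[0,0,0],[0,0,0]], delta_rot=[[6.7,0,0],[6.7,0,0],[6.7,0,0],[6.7,0,0],[6.7,0,0]])

```text
time: 1.35
tool_pos: [0.2267, 0.6353, 0.2008]
tcp_rot: [0.416, 1.53, -0.418]
wrist_force: [0.3, 0.5, 0.4]
width: 0.551
```

```bash
python3 -c "
from h import *
plan((.546,-.1325,.16),(.546,-.1325,.086)); print(read_state()['q'].round(2))"
```

```text
t 1.35 p [0.2267 0.6353 0.2008] phi -30.47 tiltx [-0.001 -0.001 -1.   ] F [0.3 0.5 0.4] w 0.551
[ 0.546 -0.132  0.16 ] total cm [  4.16 -49.97  66.45] /5 [ 0.832 -9.994 13.291] /10 [ 0.416 -4.997  6.645] /15 [ 0.277 -3.331  4.43 ] /20 [ 0.208 -2.499  3.323] minrows 17
[ 0.546 -0.132  0.086] total cm [ 7.4   0.01 -0.  ] /5 [ 1.48   0.002 -0.   ] /10 [ 0.74   0.001 -0.   ] /15 [ 0.493  0.001 -0.   ] /20 [ 0.37   0.001 -0.   ] minrows 2
[ 1.19  0.26  1.6  -0.    1.27  1.72]
```

View pics/tray.png

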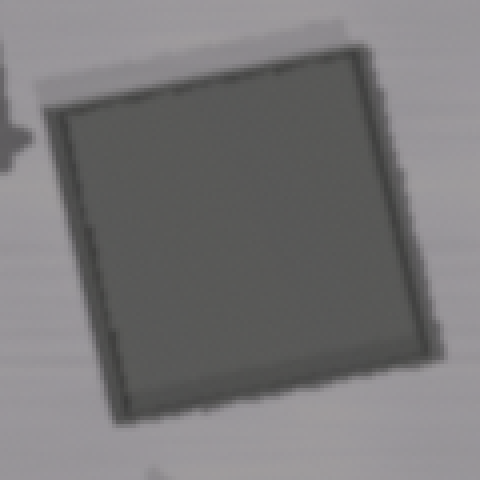

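carry_out(offset=[[0.16,-2.0,2.66],[0.16,-2.0,2.66],[0.16,-2.0,2.66],[0.16,-2.0,2.66],[0.16,-2.0,2.66]], delta_rot=[[0,0,0],[0,0,0],[0,0,0],[0,0,0],[0,0,0]])

```text
time: 1.77
tool_pos: [0.2917, 0.4807, 0.1928]
tcp_rot: [0.411, 1.532, -0.413]
wrist_force: [1.0, -0.2, 0.3]
width: 0.549
```

carry_out(offset=[[0.16,-2.0,2.66],[0.16,-2.0,2.66],[0.16,-2.0,2.66],[0.16,-2.0,2.66],[0.16,-2.0,2.66]], delta_rot=[[0,0,0],[0,0,0],[0,0,0],[0,0,0],[0,0,0]])

```text
time: 2.18
tool_pos: [0.3565, 0.3275, 0.1851]
tcp_rot: [0.412, 1.532, -0.412]
wrist_force: [0.4, 0.2, -0.0]
width: 0.552
```

carry_out(offset=[[0.16,-2.0,2.66],[0.16,-2.0,2.66],[0.16,-2.0,2.66],[0.16,-2.0,2.66],[0.16,-2.0,2.66]], delta_rot=[[0,0,0],[0,0,0],[0,0,0],[0,0,0],[0,0,0]])

```text
time: 2.6
tool_pos: [0.4212, 0.1743, 0.1772]
tcp_rot: [0.412, 1.532, -0.412]
wrist_force: [1.0, 0.5, 0.4]
width: 0.548
```

carry_out(offset=[[0.16,-2.0,2.66],[0.16,-2.0,2.66],[0.16,-2.0,2.66],[0.16,-2.0,2.66],[0.16,-2.0,2.66]], delta_rot=[[0,0,0],[0,0,0],[0,0,0],[0,0,0],[0,0,0]])

```text
time: 3.02
tool_pos: [0.4861, 0.021, 0.1692]
tcp_rot: [0.412, 1.532, -0.412]
wrist_force: [-0.3, 0.4, 0.7]
width: 0.549
```

carry_out(offset=[[0.16,-2.0,2.66],[0.16,-2.0,2.66],[0.16,-2.0,2.66],[0.16,-2.0,2.66],[0.16,-2.0,2.66]], delta_rot=[[0,0,0],[0,0,0],[0,0,0],[0,0,0],[0,0,0]])

```text
time: 3.43
tool_pos: [0.5509, -0.1322, 0.161]
tcp_rot: [0.413, 1.532, -0.413]
wrist_force: [0.5, 1.1, 0.6]
width: 0.55
```

```bash
python3 -c "
from h import *
plan((.546,-.1325,.16),(.546,-.1325,.086))
R=Ro.from_rotvec(read_state()['tcp_rot']).as_matrix()
import numpy as np
a=np.radians(np.linspace(-88.6,-175.5,11)); k=np.c_[.5446+.07*np.cos(a),-.0623+.07*np.sin(a),0*a]
print((np.diff(k,axis=0)@R*100).round(2)[:,1:].tolist())"
```

```text
t 3.43 p [ 0.5509 -0.1322  0.161 ] phi -30.16 tiltx [-0.001  0.    -1.   ] F [0.5 1.1 0.6] w 0.55
[ 0.546 -0.132  0.16 ] total cm [ 0.1  -0.27 -0.4 ] /5 [ 0.02  -0.054 -0.081] /10 [ 0.01  -0.027 -0.04 ] /15 [ 0.007 -0.018 -0.027] /20 [ 0.005 -0.014 -0.02 ] minrows 1
[ 0.546 -0.132  0.086] total cm [7.4  0.   0.01] /5 [1.48e+00 0.00e+00 1.00e-03] /10 [0.74  0.    0.001] /15 [0.493 0.    0.   ] /20 [0.37 0.   0.  ] minrows 2
[[-0.49, -0.94], [-0.34, -1.01], [-0.18, -1.05], [-0.02, -1.06], [0.14, -1.05], [0.3, -1.02], [0.45, -0.96], [0.59, -0.88], [0.71, -0.78], [0.82, -0.67]]
```

carry_out(offset=[[1.5,-0.27,-0.4],[1.5,0,0],[1.5,0,0],[1.5,0,0],[1.5,0,0]], delta_rot=[[0,0,0],[0,0,0],[0,0,0],[0,0,0],[0,0,0]])

```text
time: 3.85
tool_pos: [0.5455, -0.131, 0.0854]
tcp_rot: [0.413, 1.532, -0.413]
wrist_force: [1.1, -0.1, -0.1]
width: 0.547
```

carry_out(offset=[[0,0,0],[0,0,0],[0,0,0],[0,0,0],[0,0,0]], delta_rot=[[0,0,0],[0,0,0],[0,0,0],[0,0,0],[0,0,0]], fingers=-1)

```text
time: 4.27
tool_pos: [0.5471, -0.1311, 0.088]
tcp_rot: [0.412, 1.529, -0.412]
wrist_force: [0.1, -0.2, -0.9]
width: 0.001
```

carry_out(offset=[[0,0,0],[0,0,0],[0,0,0],[0,0,0],[0,0,0]], delta_rot=[[0,0,0],[0,0,0],[0,0,0],[0,0,0],[0,0,0]])

```text
time: 4.68
tool_pos: [0.5461, -0.1309, 0.0867]
tcp_rot: [0.412, 1.531, -0.412]
wrist_force: [0.2, 0.3, -0.1]
width: 0.001
```

The fingers closed on nothing, so I take a look.

```bash
python3 - <<'E'
from h import *
p,d=read_camera('side');q,e=read_camera('top');w,_=read_camera('wrist')
a=cv2.resize(p[220:340,270:410],(560,480),interpolation=3)
cv2.imwrite('pics/k1.png',a[:,:,::-1]);cv2.imwrite('pics/k2.png',w[:,:,::-1])
ws={'side':cloud('side',d)}
report(ws,[('knob',(.53,-.1325),.03,.095,.112)])
E
```

```text
knob side 53 mean [ 0.5443 -0.1391  0.1043] circ [ 0.5451 -0.1368] 0.0074
```

View pics/k2.png

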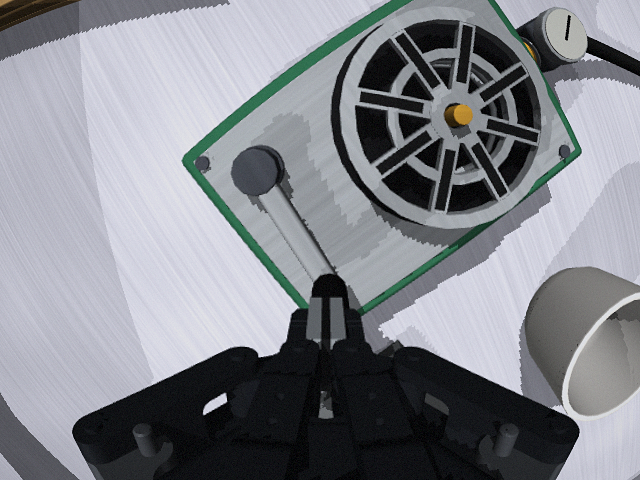

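View pics/k1.png

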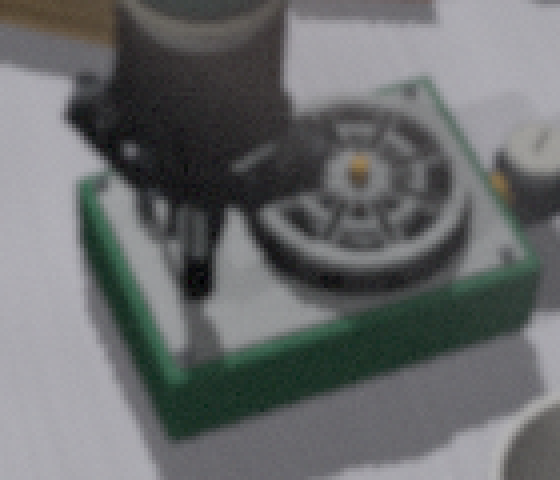

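```bash
cat >> h.py <<'E'
def proj(name,X,s=None):
    c=get_calibration(name); X=np.array(X,float)
    if name!='wrist': P=np.array(c['R'])@X+np.array(c['t']); return (np.array([c['fx']*P[0],c['fy']*P[1]])/P[2]+[c['cx'],c['cy']]).round(1)
    s=s or read_state(); T=np.eye(4);T[:3,:3]=Ro.from_rotvec(s['tcp_rot']).as_matrix();T[:3,3]=s['tool_pos']
    P=np.linalg.inv(T@c['mount'])@np.r_[X,1]; P=P[:3]; r=np.hypot(P[0],P[1]); th=np.arctan2(r,P[2])
    return (np.array([c['cx'],c['cy']])+c['fx']*th*P[:2]/r).round(1)
E
python3 - <<'E'
from h import *
s=read_state();T=s['tool_pos'];print(T)
for n,X in [('tcp',T),('tcp+19',T+[0,0,.019]),('knobtop',(.5462,-.1326,.112)),('knobmid',(.5462,-.1326,.096)),('knobbot',(.5462,-.1326,.08)),('hub',(.5446,-.0623,.08)),('jet',(.643,-.0863,.095))]:
    a=proj('side',X); print(n,'wrist',proj('wrist',X),'side',a,'crop',(a-[270,220])*4)
E
```

```text
[ 0.54604672 -0.13089946  0.08653047]
tcp wrist [325.  289.3] side [318.6 289.5] crop [194.4 278. ]
tcp+19 wrist [325.  305.5] side [318.8 283.7] crop [195.2 254.8]
knobtop wrist [327.2 314.6] side [319.1 282.3] crop [196.4 249.2]
knobmid wrist [327.  299.6] side [319.  287.3] crop [196.  269.2]
knobbot wrist [326.9 286.9] side [318.9 292.1] crop [195.6 288.4]
hub wrist [251.5 171.5] side [309.3 265.2] crop [157.2 180.8]
jet wrist [460.6 114.4] side [359.3 260.3] crop [357.2 161.2]
```

```bash
python3 -c "
import cv2
w=cv2.imread('pics/k2.png'); cv2.imwrite('pics/k3.png',cv2.resize(cv2.convertScaleAbs(w[230:360,250:410],alpha=1.8,beta=20),None,fx=4,fy=4,interpolation=3))"
```

```text
(no output)
```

View pics/k3.png

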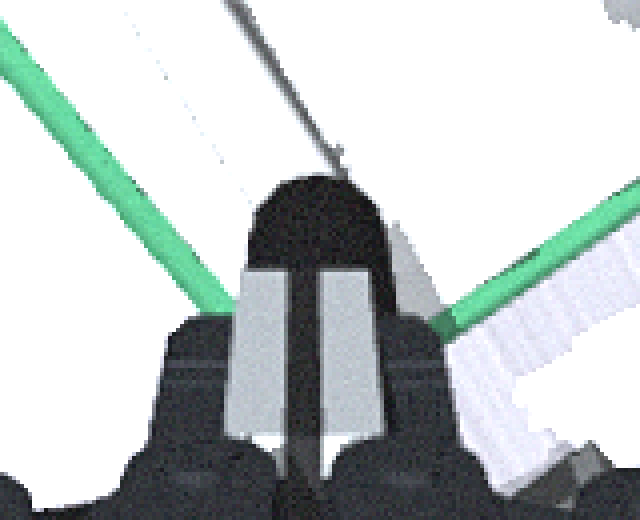

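```bash
python3 - <<'E'
from h import *
s=read_state();c=get_calibration('wrist');p,d=read_camera('wrist');np.save('w1d.npy',d)
M=c['mount']
def tool(u,v):
    z=float(d[v,u]);x,y=(u-c['cx']),(v-c['cy']);r=np.hypot(x,y);th=r/c['fx'];q=np.array([x/r*np.tan(th)*z,y/r*np.tan(th)*z,z,1]);return (M@q)[:3].round(4)
for n,u,v in [('knob',330,280),('knob',330,290),('knob',328,295),('padL',316,299),('padL',316,315),('padL',316,335),('padR',337,299),('padR',337,315),('padR',337,335),('gap',326,305),('gap',326,320),('finger',300,325),('jet',459,113),('hub',258,165)]:
    print(n,u,v,round(float(d[v,u]),4),tool(u,v))
for X in [(0,.011,0),(0,0,0),(-.019,.011,0)]:
    R=Ro.from_rotvec(s['tcp_rot']).as_matrix(); print(X,proj('wrist',s['tool_pos']+R@np.array(X),s))
E
```

```text
knob 330 280 0.1786 [-0.0059  0.0074  0.0024]
knob 330 290 0.1667 [-0.0182  0.0074  0.0023]
knob 328 295 0.162 [-0.0233  0.0071  0.0013]
padL 316 299 0.148 [-0.0367  0.0113 -0.0036]
padL 316 315 0.1337 [-0.0514  0.0115 -0.0032]
padL 316 335 0.1196 [-0.0662  0.0116 -0.0029]
padR 337 299 0.148 [-0.0366  0.0112  0.0049]
padR 337 315 0.1345 [-0.0508  0.0112  0.0044]
padR 337 335 0.1201 [-0.0657  0.0113  0.004 ]
gap 326 305 0.1431 [-0.0419  0.0111  0.0004]
gap 326 320 0.1316 [-0.0539  0.0108  0.0004]
finger 300 325 0.1345 [-0.0518  0.0076 -0.0091]
jet 459 113 0.1537 [-0.0077  0.0879  0.0609]
hub 258 165 0.173 [ 0.0045  0.0618 -0.032 ]
(0, 0.011, 0) [325.  268.8]
(0, 0, 0) [325.  289.3]
(-0.019, 0.011, 0) [324.9 283.2]
```

The wrist depth image shows the real fingertips about 35 mm behind the reported TCP, so the fingers closed above the knob. From here I work with tip z = TCP z + 0.035. I open the fingers and lower them.

carry_out(offset=[[0,0,0],[0,0,0],[0,0,0],[0,0,0],[0,0,0]], delta_rot=[[0,0,0],[0,0,0],[0,0,0],[0,0,0],[0,0,0]], fingers=0.1)

```text
time: 5.3
tool_pos: [0.5461, -0.1309, 0.0866]
tcp_rot: [0.412, 1.531, -0.412]
wrist_force: [0.1, 0.8, -0.1]
width: 0.55
```

carry_out(offset=[[0.5,-0.07,0.07],[0.5,-0.07,0],[0.5,0,0],[0.5,0,0],[0.5,0,0]], delta_rot=[[0,0,0],[0,0,0],[0,0,0],[0,0,0],[0,0,0]])

```text
time: 5.72
tool_pos: [0.5456, -0.1324, 0.0606]
tcp_rot: [0.412, 1.532, -0.412]
wrist_force: [-0.8, -0.1, -0.2]
width: 0.55
```

carry_out(offset=[[0.4,0,0],[0.4,0,0],[0,0,0],[0,0,0],[0,0,0]], delta_rot=[[0,0,0],[0,0,0],[0,0,0],[0,0,0],[0,0,0]])

```text
time: 6.13
tool_pos: [0.5462, -0.1325, 0.0537]
tcp_rot: [0.412, 1.531, -0.412]
wrist_force: [-0.7, -0.2, -0.0]
width: 0.549
```

carry_out(offset=[[0,0,0],[0,0,0],[0,0,0],[0,0,0],[0,0,0]], delta_rot=[[0,0,0],[0,0,0],[0,0,0],[0,0,0],[0,0,0]], fingers=-1)

```text
time: 6.55
tool_pos: [0.5464, -0.1327, 0.054]
tcp_rot: [0.412, 1.53, -0.412]
wrist_force: [0.8, -1.0, 1.8]
width: 0.196
```

```bash
python3 -c "
from h import *
plan()
print(read_state()['torque'])"
```

```text
t 6.55 p [ 0.5464 -0.1327  0.054 ] phi -30.14 tiltx [ 0.001 -0.    -1.   ] F [ 0.8 -1.   1.8] w 0.196
[-0.11007094  0.00814681  0.04319893]
```

The knob is gripped, at a width of about 17 mm. Now I follow the arc to open the cock.

carry_out(offset=[[0,-0.49,-0.94],[0,-0.34,-1.01],[0,-0.18,-1.05],[0,-0.02,-1.06],[0,0.14,-1.05]], delta_rot=[[0,0,0],[0,0,0],[0,0,0],[0,0,0],[0,0,0]])

```text
time: 6.97
tool_pos: [0.4979, -0.1168, 0.0542]
tcp_rot: [0.411, 1.527, -0.415]
wrist_force: [2.2, -6.2, -0.2]
width: 0.2
```

carry_out(offset=[[0,0.3,-1.02],[0,0.45,-0.96],[0,0.59,-0.88],[0,0.71,-0.78],[0,0.82,-0.67]], delta_rot=[[0,0,0],[0,0,0],[0,0,0],[0,0,0],[0,0,0]])

```text
time: 7.38
tool_pos: [0.4758, -0.0704, 0.0545]
tcp_rot: [0.408, 1.526, -0.415]
wrist_force: [4.3, -43.7, -4.6]
width: 0.197
```

carry_out(offset=[[0,0,0],[0,0,0],[0,0,0],[0,0,0],[0,0,0]], delta_rot=[[0,0,0],[0,0,0],[0,0,0],[0,0,0],[0,0,0]])

```text
time: 7.8
tool_pos: [0.4758, -0.0714, 0.0544]
tcp_rot: [0.407, 1.527, -0.415]
wrist_force: [2.3, -12.3, -1.4]
width: 0.201
```

carry_out(offset=[[0,0,0],[0,0,0],[0,0,0],[-1,0,0],[-1,0,0]], delta_rot=[[0,0,0],[0,0,0],[0,0,0],[0,0,0],[0,0,0]], fingers=0.1)

```text
time: 8.22
tool_pos: [0.4734, -0.0675, 0.0735]
tcp_rot: [0.412, 1.534, -0.412]
wrist_force: [0.2, 0.2, 0.2]
width: 0.549
```

carry_out(offset=[[-2,0,0],[-2,0,0],[-2,0,0],[-2,0,0],[0,0,0]], delta_rot=[[0,0,0],[0,0,0],[0,0,0],[0,0,0],[0,0,0]], fingers=0.37)

```text
time: 8.63
tool_pos: [0.4782, -0.0685, 0.1596]
tcp_rot: [0.412, 1.522, -0.411]
wrist_force: [0.6, -0.5, 0.6]
width: 0.684
```

```bash
cat > look.py <<'E'
from h import *
import sys
ws={}
for k in sys.argv[1:]:
    p,d=read_camera(k); ws[k]=cloud(k,d); cv2.imwrite(f'pics/{k}_{read_state()["time"]:.1f}.png',p[:,:,::-1])
report(ws,[('pot3',(.614,.287),.055,.066,.08),('pot1',(.3556,.2917),.055,.05,.06),('knobOpen',(.475,-.0702),.02,.107,.118)])
E
python3 look.py side top; python3 -c "
from h import *
plan((.3553,.2925,.10),(.3553,.2925,-.016))"
```

```text
pot3 side 275 mean [0.6133 0.2843 0.0713] circ [0.6124 0.287 ] 0.0283
pot3 top 409 mean [0.6142 0.2874 0.07  ] circ [0.6145 0.2873] 0.0264
pot1 side 128 mean [0.3533 0.2896 0.0551] circ [0.3541 0.2908] 0.0179
pot1 top 173 mean [0.3548 0.2923 0.0543] circ [0.3375 0.2888] 0.03
knobOpen side 64 mean [ 0.4741 -0.0734  0.1124] circ [ 0.4742 -0.0715] 0.0092
knobOpen top few 0
t 8.73 p [ 0.4756 -0.0681  0.1554] phi -30.12 tiltx [ 0.004 -0.001 -1.   ] F [ 0.5  0.8 -0.1] w 0.687
[0.355 0.292 0.1  ] total cm [  5.48  25.14 -28.52] /5 [ 1.096  5.028 -5.704] /10 [ 0.548  2.514 -2.852] /15 [ 0.365  1.676 -1.901] /20 [ 0.274  1.257 -1.426] minrows 7
[ 0.355  0.292 -0.016] total cm [ 1.16e+01 -1.00e-02 -4.00e-02] /5 [ 2.32  -0.003 -0.008] /10 [ 1.16e+00 -1.00e-03 -4.00e-03] /15 [ 0.773 -0.001 -0.003] /20 [ 0.58  -0.001 -0.002] minrows 3
```

carry_out(offset=[[0.5,2.5,-2.85],[0.5,2.5,-2.85],[0.5,2.5,-2.85],[0.5,2.5,-2.85],[0.5,2.5,-2.85]], delta_rot=[[0,0,0],[0,0,0],[0,0,0],[0,0,0],[0,0,0]])

```text
time: 9.15
tool_pos: [0.412, 0.1127, 0.1272]
tcp_rot: [0.412, 1.533, -0.414]
wrist_force: [1.4, 0.5, 0.3]
width: 0.686
```

carry_out(offset=[[0.5,2.5,-2.85],[0.5,2.5,-2.85],[0.5,2.5,-2.85],[0.5,2.5,-2.85],[0.5,2.5,-2.85]], delta_rot=[[0,0,0],[0,0,0],[0,0,0],[0,0,0],[0,0,0]])

```text
time: 9.57
tool_pos: [0.3515, 0.2923, 0.1022]
tcp_rot: [0.411, 1.532, -0.413]
wrist_force: [1.8, 1.1, 0.3]
width: 0.681
```

carry_out(offset=[[0,0,0],[0,0,0],[0,0,0],[0,0,0],[0,0,0]], delta_rot=[[0,0,0],[0,0,0],[0,0,0],[0,0,0],[0,0,0]])

```text
time: 9.98
tool_pos: [0.3539, 0.29, 0.1034]
tcp_rot: [0.413, 1.531, -0.414]
wrist_force: [0.2, -0.6, 0.6]
width: 0.686
```

```bash
python3 - <<'E'
from h import *
plan((.355,.292,.04),(.355,.292,-.019))
s=read_state();c=get_calibration('wrist');p,d=read_camera('wrist');cv2.imwrite('pics/w2.png',p[:,:,::-1])
v,u=np.mgrid[:480,:640];x=u-c['cx'];y=v-c['cy'];r=np.hypot(x,y)+1e-9;t=np.tan(r/c['fx'])*d
P=np.stack([x/r*t,y/r*t,d,np.ones_like(d)],-1)@c['mount'].T
T=np.eye(4);T[:3,:3]=Ro.from_rotvec(s['tcp_rot']).as_matrix();T[:3,3]=s['tool_pos'];W=(P@T.T)[...,:3];W[d==0]=np.nan
report({'wrist':W},[('pot1',(.355,.292),.05,.051,.06)])
E
```

```text
t 9.98 p [0.3539 0.29   0.1034] phi -30.26 tiltx [-0. -0. -1.] F [ 0.2 -0.6  0.6] w 0.686
[0.355 0.292 0.04 ] total cm [ 6.34  0.23 -0.01] /5 [ 1.268  0.046 -0.002] /10 [ 0.634  0.023 -0.001] /15 [ 0.423  0.015 -0.001] /20 [ 0.317  0.012 -0.   ] minrows 2
[ 0.355  0.292 -0.019] total cm [ 5.9  0.  -0. ] /5 [ 1.18e+00  1.00e-03 -0.00e+00] /10 [ 0.59  0.   -0.  ] /15 [ 0.393  0.    -0.   ] /20 [ 0.295  0.    -0.   ] minrows 2
pot1 wrist 2150 mean [0.3558 0.2939 0.0547] circ [0.3555 0.2933] 0.0166
```

View pics/w2.png

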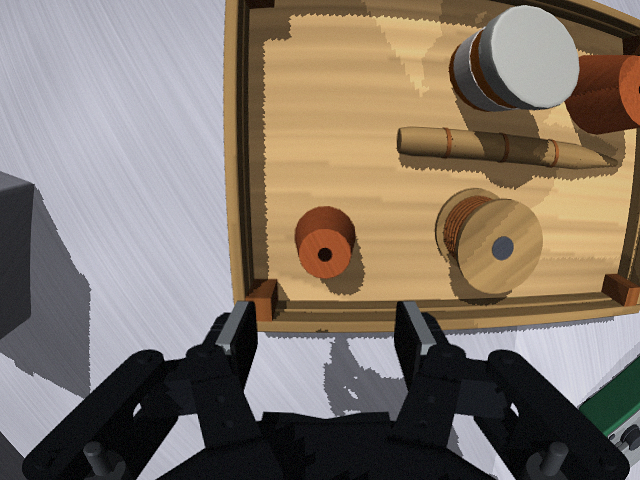

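The wrist view shows pot1's top at (325,253), in line with the jaws (pads at about 240 and 410). The crate walls and the reel are clear of the fingers.

carry_out(offset=[[1.8,0.14,0],[1.8,0.14,0],[1.8,0,0],[1.8,0,0],[1.4,0,0]], delta_rot=[[0,0,0],[0,0,0],[0,0,0],[0,0,0],[0,0,0]])

```text
time: 10.45
tool_pos: [0.3551, 0.2924, 0.0165]
tcp_rot: [0.414, 1.531, -0.415]
wrist_force: [0.6, -0.1, -0.3]
width: 0.687
```

carry_out(offset=[[1.2,0,0],[1.2,0,0],[1.2,0,0],[0,0,0],[0,0,0]], delta_rot=[[0,0,0],[0,0,0],[0,0,0],[0,0,0],[0,0,0]])

```text
time: 10.87
tool_pos: [0.3548, 0.2925, -0.0188]
tcp_rot: [0.413, 1.532, -0.415]
wrist_force: [0.2, 0.3, 0.7]
width: 0.685
```

carry_out(offset=[[0,0,0],[0,0,0],[0,0,0],[0,0,0],[0,0,0]], delta_rot=[[0,0,0],[0,0,0],[0,0,0],[0,0,0],[0,0,0]], fingers=-1, newtons=50)

```text
time: 11.28
tool_pos: [0.356, 0.2939, -0.0171]
tcp_rot: [0.413, 1.53, -0.411]
wrist_force: [-0.2, -3.3, 5.8]
width: 0.483
```

carry_out(offset=[[0,0,0],[0,0,0],[0,0,0],[0,0,0],[0,0,0]], delta_rot=[[0,0,0],[0,0,0],[0,0,0],[0,0,0],[0,0,0]])

```text
time: 11.7
tool_pos: [0.356, 0.2939, -0.0171]
tcp_rot: [0.413, 1.53, -0.411]
wrist_force: [-0.6, -3.3, 7.4]
width: 0.481
```

carry_out(offset=[[-1,0,0],[-2,0,0],[-3,0,0],[-3,0,0],[-3,0,0]], delta_rot=[[0,0,0],[0,0,0],[0,0,0],[0,0,0],[0,0,0]])

```text
time: 12.12
tool_pos: [0.3545, 0.2936, 0.1033]
tcp_rot: [0.413, 1.531, -0.412]
wrist_force: [0.1, 0.6, -0.1]
width: 0.481
```

carry_out(offset=[[-2,0,0],[-1,0,0],[0,0,0],[0,0,0],[0,0,0]], delta_rot=[[0,0,0],[0,0,0],[0,0,0],[0,0,0],[0,0,0]])

```text
time: 12.53
tool_pos: [0.3538, 0.2929, 0.1299]
tcp_rot: [0.411, 1.533, -0.414]
wrist_force: [-0.2, -0.0, -1.1]
width: 0.482
```

```bash
cat > wl.py <<'E'
from h import *
def wcloud(save=None):
    s=read_state();c=get_calibration('wrist');p,d=read_camera('wrist')
    if save: cv2.imwrite(save,p[:,:,::-1])
    v,u=np.mgrid[:480,:640];x=u-c['cx'];y=v-c['cy'];r=np.hypot(x,y)+1e-9;t=np.tan(r/c['fx'])*d
    P=np.stack([x/r*t,y/r*t,d,np.ones_like(d)],-1)@c['mount'].T
    T=np.eye(4);T[:3,:3]=Ro.from_rotvec(s['tcp_rot']).as_matrix();T[:3,3]=s['tool_pos'];W=(P@T.T)[...,:3];W[d==0]=np.nan
    return W,P[...,:3],p
E
python3 - <<'E'
from wl import *
W,P,p=wcloud('pics/w3.png')
hsv=cv2.cvtColor(p,cv2.COLOR_RGB2HSV); m=((hsv[...,0]<14)|(hsv[...,0]>172))&(hsv[...,1]>130)&(np.abs(P[...,2])<.04)&(np.abs(P[...,1])<.05)&(P[...,0]<.06)
Q=P[m]; print(len(Q)); 
lo=np.percentile(Q,1,axis=0);hi=np.percentile(Q,99,axis=0);print('tool-frame pot extents',lo.round(4),hi.round(4))
T=Q[Q[:,0]<np.percentile(Q[:,0],1)+.004];print('top',T.mean(0).round(4))
plan((.6433,-.0863,.13),(.6433,-.0863,.065))
E
```

```text
12582
tool-frame pot extents [-0.073  -0.0146 -0.0193] [-0.0279  0.021   0.0193]
top [-0.072   0.0014  0.0001]
t 12.58 p [0.3536 0.2927 0.1296] phi -30.14 tiltx [-0.003 -0.002 -1.   ] F [ 0.5  0.3 -1.3] w 0.481
[ 0.643 -0.086  0.13 ] total cm [ -0.05 -18.23  44.09] /5 [-0.009 -3.646  8.817] /10 [-0.005 -1.823  4.409] /15 [-0.003 -1.215  2.939] /20 [-2.000e-03 -9.110e-01  2.204e+00] minrows 11
[ 0.643 -0.086  0.065] total cm [6.5  0.02 0.01] /5 [1.3   0.004 0.002] /10 [0.65  0.002 0.001] /15 [0.433 0.001 0.001] /20 [0.325 0.001 0.   ] minrows 2
```

carry_out(offset=[[0,-1.21,2.94],[0,-1.21,2.94],[0,-1.21,2.94],[0,-1.21,2.94],[0,-1.21,2.94]], delta_rot=[[0,0,0],[0,0,0],[0,0,0],[0,0,0],[0,0,0]])

```text
time: 13.0
tool_pos: [0.451, 0.166, 0.1295]
tcp_rot: [0.411, 1.534, -0.414]
wrist_force: [1.3, 1.6, -0.6]
width: 0.48
```

carry_out(offset=[[0,-1.21,2.94],[0,-1.21,2.94],[0,-1.21,2.94],[0,-1.21,2.94],[0,-1.21,2.94]], delta_rot=[[0,0,0],[0,0,0],[0,0,0],[0,0,0],[0,0,0]])

```text
time: 13.42
tool_pos: [0.5477, 0.0399, 0.1292]
tcp_rot: [0.412, 1.535, -0.414]
wrist_force: [1.7, 0.4, -1.0]
width: 0.479
```

carry_out(offset=[[0,-1.21,2.94],[0,-1.21,2.94],[0,-1.21,2.94],[0,-1.21,2.94],[0,-1.21,2.94]], delta_rot=[[0,0,0],[0,0,0],[0,0,0],[0,0,0],[0,0,0]])

```text
time: 13.83
tool_pos: [0.6445, -0.0859, 0.1287]
tcp_rot: [0.413, 1.536, -0.413]
wrist_force: [-0.0, 0.6, -0.6]
width: 0.487
```

carry_out(offset=[[0,0,0],[0,0,0],[0,0,0],[0,0,0],[0,0,0]], delta_rot=[[0,0,0],[0,0,0],[0,0,0],[0,0,0],[0,0,0]])

```text
time: 14.25
tool_pos: [0.6441, -0.0836, 0.1309]
tcp_rot: [0.412, 1.533, -0.411]
wrist_force: [0.1, -0.4, -0.4]
width: 0.478
```

```bash
python3 -c "
from h import *
plan((.6425,-.087,.07))"
```

```text
t 14.25 p [ 0.6441 -0.0836  0.1309] phi -30.08 tiltx [-0.002  0.    -1.   ] F [ 0.1 -0.4 -0.4] w 0.478
[ 0.642 -0.087  0.07 ] total cm [ 6.09 -0.38  0.04] /5 [ 1.217 -0.075  0.008] /10 [ 0.609 -0.038  0.004] /15 [ 0.406 -0.025  0.003] /20 [ 0.304 -0.019  0.002] minrows 2
```

carry_out(offset=[[1.4,-0.12,0],[1.4,-0.12,0],[1.4,-0.12,0],[1.4,0,0],[1.2,0,0]], delta_rot=[[0,0,0],[0,0,0],[0,0,0],[0,0,0],[0,0,0]])

```text
time: 14.67
tool_pos: [0.6418, -0.0875, 0.0606]
tcp_rot: [0.412, 1.534, -0.413]
wrist_force: [-0.3, -0.2, 0.2]
width: 0.478
```

carry_out(offset=[[0.3,0,0],[0.3,0,0],[0.3,0,0],[0,0,0],[0,0,0]], delta_rot=[[0,0,0],[0,0,0],[0,0,0],[0,0,0],[0,0,0]])

```text
time: 15.08
tool_pos: [0.6429, -0.0877, 0.0555]
tcp_rot: [0.412, 1.533, -0.412]
wrist_force: [-4.5, 1.4, 6.5]
width: 0.482
```

carry_out(offset=[[0.2,0,0],[0.2,0,0],[0.1,0,0],[0,0,0],[0,0,0]], delta_rot=[[0,0,0],[0,0,0],[0,0,0],[0,0,0],[0,0,0]])

```text
time: 15.5
tool_pos: [0.6434, -0.0878, 0.0514]
tcp_rot: [0.412, 1.532, -0.412]
wrist_force: [-5.0, 1.0, 7.3]
width: 0.487
```

carry_out(offset=[[0.2,0,0],[0.2,0,0],[0.1,0,0],[0,0,0],[0,0,0]], delta_rot=[[0,0,0],[0,0,0],[0,0,0],[0,0,0],[0,0,0]])

```text
time: 15.92
tool_pos: [0.6435, -0.0878, 0.0477]
tcp_rot: [0.412, 1.531, -0.412]
wrist_force: [-8.3, 1.0, 14.5]
width: 0.482
```

carry_out(offset=[[0.2,0,0],[0.1,0,0],[0,0,0],[0,0,0],[0,0,0]], delta_rot=[[0,0,0],[0,0,0],[0,0,0],[0,0,0],[0,0,0]])

```text
time: 16.33
tool_pos: [0.6437, -0.0878, 0.0475]
tcp_rot: [0.412, 1.531, -0.412]
wrist_force: [-13.6, 2.4, 27.7]
width: 0.48
```

The plate is on its stop: 27 N with no further travel. Holding.

carry_out(offset=[[0,0,0],[0,0,0],[0,0,0],[0,0,0],[0,0,0]], delta_rot=[[0,0,0],[0,0,0],[0,0,0],[0,0,0],[0,0,0]])

```text
time: 16.75
tool_pos: [0.6437, -0.0879, 0.0475]
tcp_rot: [0.412, 1.531, -0.412]
wrist_force: [-13.8, 2.0, 27.7]
width: 0.481
```

carry_out(offset=[[0,0,0],[0,0,0],[0,0,0],[0,0,0],[0,0,0]], delta_rot=[[0,0,0],[0,0,0],[0,0,0],[0,0,0],[0,0,0]])

```text
time: 17.17
tool_pos: [0.6437, -0.0879, 0.0475]
tcp_rot: [0.412, 1.531, -0.412]
wrist_force: [-12.6, 2.5, 27.9]
width: 0.48
```

carry_out(offset=[[0,0,0],[0,0,0],[0,0,0],[0,0,0],[0,0,0]], delta_rot=[[0,0,0],[0,0,0],[0,0,0],[0,0,0],[0,0,0]])

```text
time: 17.58
tool_pos: [0.6436, -0.0879, 0.0475]
tcp_rot: [0.412, 1.531, -0.412]
wrist_force: [-13.4, 1.1, 27.7]
width: 0.478
```

```bash
python3 - <<'E'
from wl import *
W,P,p=wcloud('pics/w4.png')
hsv=cv2.cvtColor(p,cv2.COLOR_RGB2HSV); m=((hsv[...,0]<14)|(hsv[...,0]>172))&(hsv[...,1]>130)&(np.abs(P[...,2])<.04)&(np.abs(P[...,1])<.05)&(P[...,0]<.06)
Q=P[m]; T=W[m]; T=T[T[:,2]>np.percentile(T[:,2],99)-.003]; print('pot top world',T.mean(0).round(4),circ(T))
report({'w':W},[('plate',(.6433,-.0863),.058,.05,.085)])
S=seg(W,(.6433,-.0863),.055,.06,.09);S=S[np.hypot(S[:,0]-.6433,S[:,1]+.0863)>.044];print('ring z pct',np.percentile(S[:,2],[50,75,90]).round(4),len(S))
E
```

```text
pot top world [ 0.6441 -0.087   0.1195] (array([ 0.6422, -0.0789]), 0.0275)
plate w 27298 mean [ 0.6553 -0.0661  0.0701] circ [ 0.6439 -0.0853] 0.057
ring z pct [0.0729 0.0735 0.0739] 11063
```

carry_out(offset=[[0,0,0],[0,0,0],[0,0,0],[0,0,0],[0,0,0]], delta_rot=[[0,0,0],[0,0,0],[0,0,0],[0,0,0],[0,0,0]])

```text
time: 18.05
tool_pos: [0.6436, -0.0879, 0.0475]
tcp_rot: [0.412, 1.531, -0.412]
wrist_force: [-12.7, 2.0, 28.2]
width: 0.48
```

carry_out(offset=[[0,0,0],[0,0,0],[0,0,0],[0,0,0],[0,0,0]], delta_rot=[[0,0,0],[0,0,0],[0,0,0],[0,0,0],[0,0,0]])

```text
time: 18.47
tool_pos: [0.6437, -0.0879, 0.0475]
tcp_rot: [0.412, 1.531, -0.412]
wrist_force: [-13.8, 2.5, 27.5]
width: 0.481
```

carry_out(offset=[[0,0,0],[0,0,0],[0,0,0],[0,0,0],[0,0,0]], delta_rot=[[0,0,0],[0,0,0],[0,0,0],[0,0,0],[0,0,0]])

```text
time: 18.88
tool_pos: [0.6436, -0.0879, 0.0475]
tcp_rot: [0.412, 1.531, -0.412]
wrist_force: [-13.5, 3.0, 27.3]
width: 0.48
```

View pics/w4.png

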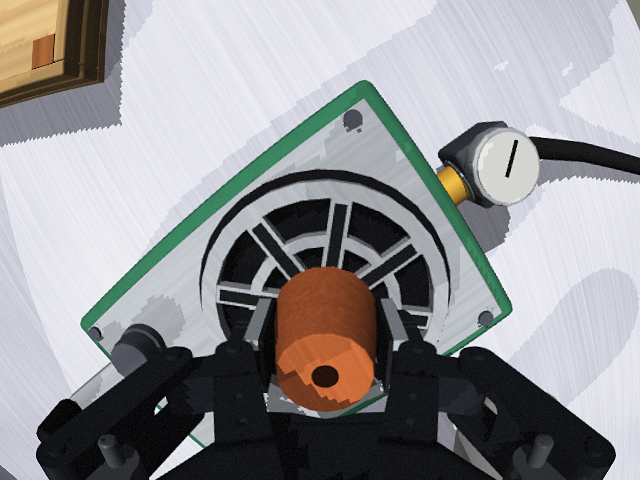

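Pot1 is fully pressed: the ring is at z 0.073, and the hold was longer than 2.5 s. Lifting it off to the tray.

carry_out(offset=[[-1,0,0],[-1.5,0,0],[-1.5,0,0],[-2,0,0],[-1.5,0,0]], delta_rot=[[0,0,0],[0,0,0],[0,0,0],[0,0,0],[0,0,0]])

```text
time: 19.3
tool_pos: [0.6441, -0.088, 0.1183]
tcp_rot: [0.412, 1.53, -0.412]
wrist_force: [0.1, 1.0, -0.6]
width: 0.479
```

```bash
python3 -c "
from h import *
plan((.481,-.344,.12),(.481,-.344,-.014),(.481,-.344,-.022))"
```

```text
t 19.3 p [ 0.6441 -0.088   0.1183] phi -30.14 tiltx [ 0.002 -0.    -1.   ] F [ 0.1  1.  -0.6] w 0.479
[ 0.481 -0.344  0.12 ] total cm [ -0.19 -30.33  -1.24] /5 [-0.038 -6.066 -0.249] /10 [-0.019 -3.033 -0.124] /15 [-0.013 -2.022 -0.083] /20 [-0.01  -1.516 -0.062] minrows 8
[ 0.481 -0.344 -0.014] total cm [ 1.34e+01 -1.00e-02 -2.00e-02] /5 [ 2.68e+00 -2.00e-03 -4.00e-03] /10 [ 1.34e+00 -1.00e-03 -2.00e-03] /15 [ 0.893 -0.001 -0.001] /20 [ 0.67  -0.    -0.001] minrows 4
[ 0.481 -0.344 -0.022] total cm [ 0.8 -0.  -0. ] /5 [ 0.16 -0.   -0.  ] /10 [ 0.08 -0.   -0.  ] /15 [ 0.053 -0.    -0.   ] /20 [ 0.04 -0.   -0.  ] minrows 1
```

carry_out(offset=[[0,-3.03,-0.12],[0,-3.03,-0.12],[0,-3.03,-0.12],[0,-3.03,-0.12],[0,-3.03,-0.12]], delta_rot=[[0,0,0],[0,0,0],[0,0,0],[0,0,0],[0,0,0]])

```text
time: 19.72
tool_pos: [0.5617, -0.2169, 0.117]
tcp_rot: [0.412, 1.53, -0.412]
wrist_force: [0.3, 0.2, -0.3]
width: 0.481
```

carry_out(offset=[[0,-3.03,-0.12],[0,-3.03,-0.12],[0,-3.03,-0.12],[0,-3.03,-0.12],[0,-3.03,-0.12]], delta_rot=[[0,0,0],[0,0,0],[0,0,0],[0,0,0],[0,0,0]])

```text
time: 20.13
tool_pos: [0.4802, -0.3452, 0.1169]
tcp_rot: [0.412, 1.53, -0.413]
wrist_force: [0.8, -0.1, -1.0]
width: 0.482
```

carry_out(offset=[[2.0,0,0],[2.5,0,0],[2.5,0,0],[2.5,0,0],[1.5,0,0]], delta_rot=[[0,0,0],[0,0,0],[0,0,0],[0,0,0],[0,0,0]])

```text
time: 20.55
tool_pos: [0.4795, -0.3432, 0.004]
tcp_rot: [0.414, 1.534, -0.412]
wrist_force: [-0.4, 0.1, -0.4]
width: 0.483
```

carry_out(offset=[[1.0,0,0],[0.5,0,0],[0.3,0,0],[0,0,0],[0,0,0]], delta_rot=[[0,0,0],[0,0,0],[0,0,0],[0,0,0],[0,0,0]])

```text
time: 20.97
tool_pos: [0.4818, -0.3445, -0.0103]
tcp_rot: [0.411, 1.529, -0.413]
wrist_force: [0.7, 0.1, 0.2]
width: 0.479
```

carry_out(offset=[[0.4,0,0],[0.4,0,0],[0.2,0,0],[0,0,0],[0,0,0]], delta_rot=[[0,0,0],[0,0,0],[0,0,0],[0,0,0],[0,0,0]])

```text
time: 21.38
tool_pos: [0.4812, -0.3441, -0.021]
tcp_rot: [0.412, 1.531, -0.412]
wrist_force: [-0.4, 1.6, 1.5]
width: 0.482
```

carry_out(offset=[[0.1,0,0],[0.1,0,0],[0,0,0],[0,0,0],[0,0,0]], delta_rot=[[0,0,0],[0,0,0],[0,0,0],[0,0,0],[0,0,0]])

```text
time: 21.8
tool_pos: [0.4812, -0.3441, -0.0213]
tcp_rot: [0.412, 1.531, -0.412]
wrist_force: [-2.9, 2.6, 14.0]
width: 0.482
```

Contact with the floor at 14 N. I release, retreat, and look at both pots.

carry_out(offset=[[0,0,0],[0,0,0],[0,0,0],[0,0,0],[-0.5,0,0]], delta_rot=[[0,0,0],[0,0,0],[0,0,0],[0,0,0],[0,0,0]], fingers=0.4)

```text
time: 22.22
tool_pos: [0.4797, -0.343, -0.0198]
tcp_rot: [0.413, 1.534, -0.412]
wrist_force: [0.0, 0.2, -0.1]
width: 0.698
```

carry_out(offset=[[-2.5,0,0],[-2.5,0,0],[-2.5,0,0],[-2.5,0,0],[-2.5,0,0]], delta_rot=[[0,0,0],[0,0,0],[0,0,0],[0,0,0],[0,0,0]])

```text
time: 22.63
tool_pos: [0.4806, -0.3437, 0.1078]
tcp_rot: [0.412, 1.531, -0.412]
wrist_force: [0.7, -0.4, -0.2]
width: 0.699
```

carry_out(offset=[[-1,0,0],[0,0,0],[0,0,0],[0,0,0],[0,0,0]], delta_rot=[[0,0,0],[0,0,0],[0,0,0],[0,0,0],[0,0,0]], fingers=0.84)

```text
time: 23.05
tool_pos: [0.4795, -0.3428, 0.1141]
tcp_rot: [0.414, 1.535, -0.411]
wrist_force: [-0.2, 0.4, -0.5]
width: 0.918
```

```bash
python3 - <<'E'
from wl import *
W,P,p=wcloud('pics/w5.png'); q,d=read_camera('top');Wt=cloud('top',d); cv2.imwrite('pics/top5.png',q[:,:,::-1])
report({'wrist':W,'top':Wt},[('pot1',(.481,-.344),.06,.046,.056)])
report({'top':Wt},[('pot3',(.614,.287),.06,.066,.08)])
plan((.6142,.2874,.15))
E
```

```text
pot1 wrist 1933 mean [ 0.4817 -0.3439  0.0506] circ [ 0.4814 -0.3445] 0.0168
pot1 top 169 mean [ 0.4798 -0.3435  0.0499] circ [ 0.4802 -0.3434] 0.0168
pot3 top 417 mean [0.6143 0.2875 0.07  ] circ [0.6148 0.2871] 0.0265
t 23.15 p [ 0.4798 -0.343   0.1145] phi -30.14 tiltx [-0.003  0.002 -1.   ] F [ 0.7 -0.8  1.1] w 0.915
[0.614 0.287 0.15 ] total cm [ -3.45  61.27 -20.04] /5 [-0.69  12.254 -4.008] /10 [-0.345  6.127 -2.004] /15 [-0.23   4.085 -1.336] /20 [-0.173  3.064 -1.002] minrows 15
```

View pics/w5.png

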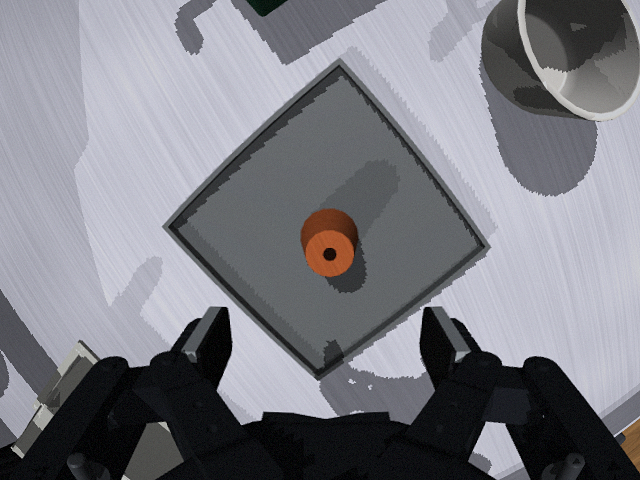

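Pot1 stands upright in the tray's middle, with its top at (330,254). Moving on to pot3, which has not moved.

carry_out(offset=[[-0.14,3.06,-1.0],[-0.14,3.06,-1.0],[-0.14,3.06,-1.0],[-0.14,3.06,-1.0],[-0.14,3.06,-1.0]], delta_rot=[[0,0,0],[0,0,0],[0,0,0],[0,0,0],[0,0,0]])

```text
time: 23.57
tool_pos: [0.5139, -0.1849, 0.1226]
tcp_rot: [0.413, 1.533, -0.413]
wrist_force: [-0.1, -0.2, -0.1]
width: 0.914
```

carry_out(offset=[[-0.14,3.06,-1.0],[-0.14,3.06,-1.0],[-0.14,3.06,-1.0],[-0.14,3.06,-1.0],[-0.14,3.06,-1.0]], delta_rot=[[0,0,0],[0,0,0],[0,0,0],[0,0,0],[0,0,0]])

```text
time: 23.98
tool_pos: [0.5475, -0.0274, 0.1297]
tcp_rot: [0.412, 1.533, -0.413]
wrist_force: [-0.9, -0.1, 0.1]
width: 0.921
```

carry_out(offset=[[-0.14,3.06,-1.0],[-0.14,3.06,-1.0],[-0.14,3.06,-1.0],[-0.14,3.06,-1.0],[-0.14,3.06,-1.0]], delta_rot=[[0,0,0],[0,0,0],[0,0,0],[0,0,0],[0,0,0]])

```text
time: 24.4
tool_pos: [0.5811, 0.13, 0.1365]
tcp_rot: [0.412, 1.533, -0.413]
wrist_force: [0.7, 0.3, 0.1]
width: 0.918
```

carry_out(offset=[[-0.14,3.06,-1.0],[-0.14,3.06,-1.0],[-0.14,3.06,-1.0],[-0.14,3.06,-1.0],[-0.14,3.06,-1.0]], delta_rot=[[0,0,0],[0,0,0],[0,0,0],[0,0,0],[0,0,0]])

```text
time: 24.82
tool_pos: [0.6148, 0.2872, 0.1432]
tcp_rot: [0.411, 1.533, -0.413]
wrist_force: [1.4, -0.8, 0.6]
width: 0.92
```

carry_out(offset=[[0,0,0],[0,0,0],[0,0,0],[0,0,0],[0,0,0]], delta_rot=[[0,0,0],[0,0,0],[0,0,0],[0,0,0],[0,0,0]])

```text
time: 25.23
tool_pos: [0.6149, 0.2844, 0.1441]
tcp_rot: [0.413, 1.532, -0.414]
wrist_force: [-0.7, 0.4, -0.0]
width: 0.923
```

```bash
python3 - <<'E'
from wl import *
W,P,p=wcloud('pics/w6.png')
report({'wrist':W},[('pot3',(.614,.287),.06,.066,.08)])
plan((.6143,.2875,.05),(.6143,.2875,-.016))
E
```

```text
pot3 wrist 4534 mean [0.6161 0.2891 0.0706] circ [0.6156 0.2882] 0.0267
t 25.28 p [0.615  0.2844 0.1443] phi -30.23 tiltx [-0.001 -0.    -1.   ] F [-0.6  0.6 -1.1] w 0.921
[0.614 0.288 0.05 ] total cm [ 9.43  0.24 -0.22] /5 [ 1.887  0.048 -0.043] /10 [ 0.943  0.024 -0.022] /15 [ 0.629  0.016 -0.014] /20 [ 0.472  0.012 -0.011] minrows 3
[ 0.614  0.288 -0.016] total cm [6.6 0.  0. ] /5 [1.32e+00 1.00e-03 0.00e+00] /10 [0.66 0.   0.  ] /15 [0.44 0.   0.  ] /20 [0.33 0.   0.  ] minrows 2
```

View pics/w6.png

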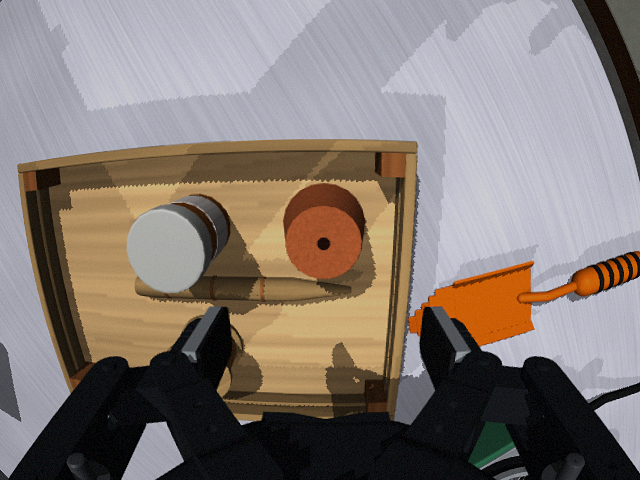

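```bash
python3 - <<'E'
from wl import *
W,P,p=wcloud()
dark=(p.max(-1)<70)&np.isfinite(W[...,0])&(np.abs(P[...,1])<.05)&(P[...,0]<-.03)
G=P[dark]
for a in range(-50,-170,-12):
    S=G[(G[:,0]*1000<a)&(G[:,0]*1000>=a-12)]
    if len(S)>20: print('x',a,a-12,'z',np.percentile(S[:,2],[.5,99.5]).round(3),'y',np.percentile(S[:,1],[1,99]).round(3))
report({'w':W},[('jar',(.52,.341),.05,.08,.1),('dib',(.56,.26),.06,.02,.034)])
R=Ro.from_rotvec(read_state()['tcp_rot']).as_matrix(); print(R.T@(np.array([.52,.3415,.09])-[.6148,.288,-.018]))
E
```

```text
x -50 -62 z [-0.052  0.053] y [-0.011  0.011]
x -62 -74 z [-0.052  0.053] y [-0.01   0.012]
x -74 -86 z [-0.061  0.062] y [-0.001  0.014]
x -86 -98 z [-0.07  0.07] y [-0.011  0.014]
x -98 -110 z [-0.069  0.07 ] y [-0.011  0.018]
x -110 -122 z [-0.068  0.069] y [-0.009  0.018]
x -122 -134 z [-0.068  0.069] y [0.004 0.021]
x -134 -146 z [-0.069  0.069] y [0.01  0.014]
jar w 5571 mean [0.5243 0.3424 0.0898] circ [0.5211 0.3423] 0.0307
dib w 2485 mean [0.5521 0.2628 0.0261] circ [0.5612 0.2703] 0.0535
[-0.10798956 -0.00153289 -0.108854  ]
```

Clearances: 8 mm to the jar, 6 mm to the wall. Descending.

carry_out(offset=[[2,0.14,-0.1],[2,0.14,-0.1],[2,0,0],[2,0,0],[1,0,0]], delta_rot=[[0,0,0],[0,0,0],[0,0,0],[0,0,0],[0,0,0]])

```text
time: 25.75
tool_pos: [0.6132, 0.2877, 0.0519]
tcp_rot: [0.411, 1.534, -0.415]
wrist_force: [-0.1, -0.4, -0.8]
width: 0.921
```

carry_out(offset=[[0,0,0],[0,0,0],[1,0,0],[1,0,0],[0.5,0,0]], delta_rot=[[0,0,0],[0,0,0],[0,0,0],[0,0,0],[0,0,0]])

```text
time: 26.17
tool_pos: [0.6149, 0.2892, 0.0291]
tcp_rot: [0.412, 1.531, -0.412]
wrist_force: [0.1, -0.9, -0.9]
width: 0.919
```

```bash
python3 -c "
from h import *
plan((.6147,.2878,-.018))"
```

```text
t 26.17 p [0.6149 0.2892 0.0291] phi -30.14 tiltx [ 0.  0. -1.] F [ 0.1 -0.9 -0.9] w 0.919
[ 0.615  0.288 -0.018] total cm [ 4.71 -0.13  0.05] /5 [ 0.942 -0.027  0.011] /10 [ 0.471 -0.013  0.005] /15 [ 0.314 -0.009  0.004] /20 [ 0.235 -0.007  0.003] minrows 2
```

carry_out(offset=[[1,-0.1,0],[1,0,0],[1,0,0],[1,0,0],[0.6,0,0]], delta_rot=[[0,0,0],[0,0,0],[0,0,0],[0,0,0],[0,0,0]])

```text
time: 26.58
tool_pos: [0.6132, 0.2879, -0.0187]
tcp_rot: [0.411, 1.533, -0.414]
wrist_force: [-0.5, -0.3, -1.0]
width: 0.921
```

carry_out(offset=[[0,0,0],[0,0,0],[0,0,0],[0,0,0],[0,0,0]], delta_rot=[[0,0,0],[0,0,0],[0,0,0],[0,0,0],[0,0,0]], fingers=-1)

```text
time: 27.0
tool_pos: [0.6147, 0.2885, -0.016]
tcp_rot: [0.413, 1.531, -0.412]
wrist_force: [-0.3, 0.5, -1.0]
width: 0.755
```

carry_out(offset=[[0,0,0],[0,0,0],[0,0,0],[0,0,0],[0,0,0]], delta_rot=[[0,0,0],[0,0,0],[0,0,0],[0,0,0],[0,0,0]])

```text
time: 27.42
tool_pos: [0.6144, 0.2884, -0.0164]
tcp_rot: [0.412, 1.531, -0.412]
wrist_force: [0.0, 0.1, -1.9]
width: 0.753
```

carry_out(offset=[[-1,0,0],[-2,0,0],[-3,0,0],[-3,0,0],[-3,0,0]], delta_rot=[[0,0,0],[0,0,0],[0,0,0],[0,0,0],[0,0,0]])

```text
time: 27.83
tool_pos: [0.614, 0.2882, 0.1052]
tcp_rot: [0.412, 1.532, -0.413]
wrist_force: [0.3, 0.6, -1.1]
width: 0.756
```

carry_out(offset=[[-2,0,0],[-1,0,0],[0,0,0],[0,0,0],[0,0,0]], delta_rot=[[0,0,0],[0,0,0],[0,0,0],[0,0,0],[0,0,0]])

```text
time: 28.25
tool_pos: [0.613, 0.2878, 0.1315]
tcp_rot: [0.411, 1.534, -0.414]
wrist_force: [0.7, -0.2, -1.3]
width: 0.755
```

```bash
python3 - <<'E'
from wl import *
W,P,p=wcloud('pics/w7.png')
hsv=cv2.cvtColor(p,cv2.COLOR_RGB2HSV); m=((hsv[...,0]<14)|(hsv[...,0]>172))&(hsv[...,1]>110)&(np.abs(P[...,2])<.05)&(np.abs(P[...,1])<.05)&(P[...,0]<.0)
Q=P[m]; print(len(Q),'ext',np.percentile(Q,1,axis=0).round(4),np.percentile(Q,99,axis=0).round(4))
T=Q[Q[:,0]<np.percentile(Q[:,0],1)+.003];print('top',T.mean(0).round(4),circ(T[:,[1,2]]))
plan((.6430,-.0870,.13))
q,d=read_camera('top');report({'top':cloud('top',d)},[('pot1',(.481,-.344),.07,.046,.056)])
E
```

```text
27596 ext [-0.0898 -0.0038 -0.0275] [-0.0298  0.0347  0.0284]
top [-0.0887  0.0117  0.0002] (array([0.003 , 0.0025]), 0.0271)
t 28.3 p [0.6127 0.2877 0.1309] phi -30.14 tiltx [-0.004 -0.002 -1.   ] F [-0.4  0.6 -0.9] w 0.755
[ 0.643 -0.087  0.13 ] total cm [  0.14 -30.88  21.43] /5 [ 0.029 -6.176  4.287] /10 [ 0.014 -3.088  2.143] /15 [ 0.01  -2.059  1.429] /20 [ 0.007 -1.544  1.072] minrows 8
pot1 top 166 mean [ 0.4801 -0.3437  0.05  ] circ [ 0.4802 -0.3434] 0.0164
```

carry_out(offset=[[0,-2.06,1.43],[0,-2.06,1.43],[0,-2.06,1.43],[0,-2.06,1.43],[0,-2.06,1.43]], delta_rot=[[0,0,0],[0,0,0],[0,0,0],[0,0,0],[0,0,0]])

```text
time: 28.77
tool_pos: [0.6232, 0.1622, 0.1314]
tcp_rot: [0.411, 1.534, -0.413]
wrist_force: [0.2, -0.1, -0.9]
width: 0.752
```

carry_out(offset=[[0,-2.06,1.43],[0,-2.06,1.43],[0,-2.06,1.43],[0,-2.06,1.43],[0,-2.06,1.43]], delta_rot=[[0,0,0],[0,0,0],[0,0,0],[0,0,0],[0,0,0]])

```text
time: 29.18
tool_pos: [0.6334, 0.0372, 0.1316]
tcp_rot: [0.412, 1.534, -0.413]
wrist_force: [0.5, 0.6, -1.8]
width: 0.754
```

carry_out(offset=[[0,-2.06,1.43],[0,-2.06,1.43],[0,-2.06,1.43],[0,-2.06,1.43],[0,-2.06,1.43]], delta_rot=[[0,0,0],[0,0,0],[0,0,0],[0,0,0],[0,0,0]])

```text
time: 29.6
tool_pos: [0.6435, -0.0876, 0.1315]
tcp_rot: [0.412, 1.534, -0.413]
wrist_force: [-0.1, -0.2, -1.3]
width: 0.754
```

carry_out(offset=[[0,0,0],[0,0,0],[0,0,0],[0,0,0],[0,0,0]], delta_rot=[[0,0,0],[0,0,0],[0,0,0],[0,0,0],[0,0,0]])

```text
time: 30.02
tool_pos: [0.6444, -0.0854, 0.1331]
tcp_rot: [0.411, 1.532, -0.411]
wrist_force: [0.1, -0.2, -1.6]
width: 0.754
```

```bash
python3 -c "
from h import *
plan((.6425,-.087,.062))"
```

```text
t 30.02 p [ 0.6444 -0.0854  0.1331] phi -30.07 tiltx [-0.001  0.    -1.   ] F [ 0.1 -0.2 -1.6] w 0.754
[ 0.642 -0.087  0.062] total cm [ 7.11 -0.24 -0.08] /5 [ 1.421 -0.047 -0.015] /10 [ 0.711 -0.024 -0.008] /15 [ 0.474 -0.016 -0.005] /20 [ 0.355 -0.012 -0.004] minrows 2
```

carry_out(offset=[[1.5,-0.12,-0.08],[1.5,-0.12,0],[1.5,0,0],[1.4,0,0],[1.2,0,0]], delta_rot=[[0,0,0],[0,0,0],[0,0,0],[0,0,0],[0,0,0]])

```text
time: 30.43
tool_pos: [0.6424, -0.0873, 0.0613]
tcp_rot: [0.411, 1.532, -0.411]
wrist_force: [0.3, 0.2, -1.2]
width: 0.756
```

carry_out(offset=[[0.3,0,0],[0.3,0,0],[0.3,0,0],[0,0,0],[0,0,0]], delta_rot=[[0,0,0],[0,0,0],[0,0,0],[0,0,0],[0,0,0]])

```text
time: 30.85
tool_pos: [0.6431, -0.0878, 0.0551]
tcp_rot: [0.413, 1.531, -0.412]
wrist_force: [-3.3, 1.5, 5.4]
width: 0.753
```

carry_out(offset=[[0.2,0,0],[0.2,0,0],[0.2,0,0],[0,0,0],[0,0,0]], delta_rot=[[0,0,0],[0,0,0],[0,0,0],[0,0,0],[0,0,0]])

```text
time: 31.27
tool_pos: [0.6435, -0.088, 0.0501]
tcp_rot: [0.413, 1.53, -0.412]
wrist_force: [-5.3, 1.9, 8.9]
width: 0.752
```

carry_out(offset=[[0.2,0,0],[0.2,0,0],[0.1,0,0],[0,0,0],[0,0,0]], delta_rot=[[0,0,0],[0,0,0],[0,0,0],[0,0,0],[0,0,0]])

```text
time: 31.68
tool_pos: [0.6437, -0.088, 0.0469]
tcp_rot: [0.413, 1.53, -0.412]
wrist_force: [-8.0, 2.6, 16.3]
width: 0.756
```

carry_out(offset=[[0.1,0,0],[0.1,0,0],[0,0,0],[0,0,0],[0,0,0]], delta_rot=[[0,0,0],[0,0,0],[0,0,0],[0,0,0],[0,0,0]])

```text
time: 32.1
tool_pos: [0.6438, -0.088, 0.0468]
tcp_rot: [0.413, 1.529, -0.412]
wrist_force: [-13.1, 3.7, 24.5]
width: 0.753
```

The plate is on the stop. Holding and verifying.

carry_out(offset=[[0,0,0],[0,0,0],[0,0,0],[0,0,0],[0,0,0]], delta_rot=[[0,0,0],[0,0,0],[0,0,0],[0,0,0],[0,0,0]])

```text
time: 32.52
tool_pos: [0.6438, -0.0881, 0.0468]
tcp_rot: [0.413, 1.529, -0.412]
wrist_force: [-13.3, 2.8, 25.0]
width: 0.754
```

carry_out(offset=[[0,0,0],[0,0,0],[0,0,0],[0,0,0],[0,0,0]], delta_rot=[[0,0,0],[0,0,0],[0,0,0],[0,0,0],[0,0,0]])

```text
time: 32.93
tool_pos: [0.6438, -0.088, 0.0468]
tcp_rot: [0.413, 1.529, -0.412]
wrist_force: [-12.8, 2.2, 24.7]
width: 0.755
```

carry_out(offset=[[0,0,0],[0,0,0],[0,0,0],[0,0,0],[0,0,0]], delta_rot=[[0,0,0],[0,0,0],[0,0,0],[0,0,0],[0,0,0]])

```text
time: 33.35
tool_pos: [0.6438, -0.0881, 0.0468]
tcp_rot: [0.413, 1.529, -0.412]
wrist_force: [-12.1, 2.8, 25.9]
width: 0.75
```

```bash
python3 - <<'E'
from wl import *
W,P,p=wcloud('pics/w8.png')
S=seg(W,(.6433,-.0863),.055,.06,.09);S=S[np.hypot(S[:,0]-.6433,S[:,1]+.0863)>.046];print('ring z pct',np.percentile(S[:,2],[50,75,90]).round(4),len(S))
hsv=cv2.cvtColor(p,cv2.COLOR_RGB2HSV); m=((hsv[...,0]<14)|(hsv[...,0]>172))&(hsv[...,1]>110)&(np.abs(P[...,2])<.05)&(np.abs(P[...,1])<.05)&(P[...,0]<.0)
T=W[m];T=T[T[:,2]>np.percentile(T[:,2],99)-.003];print('top',T.mean(0).round(4),circ(T))
E
```

```text
ring z pct [0.073  0.0735 0.0739] 7876
top [ 0.6497 -0.0779  0.1355] (array([ 0.6375, -0.0865]), 0.032)
```

carry_out(offset=[[0,0,0],[0,0,0],[0,0,0],[0,0,0],[0,0,0]], delta_rot=[[0,0,0],[0,0,0],[0,0,0],[0,0,0],[0,0,0]])

```text
time: 33.82
tool_pos: [0.6438, -0.0881, 0.0468]
tcp_rot: [0.413, 1.529, -0.412]
wrist_force: [-12.8, 2.2, 24.9]
width: 0.751
```

carry_out(offset=[[0,0,0],[0,0,0],[0,0,0],[0,0,0],[0,0,0]], delta_rot=[[0,0,0],[0,0,0],[0,0,0],[0,0,0],[0,0,0]])

```text
time: 34.23
tool_pos: [0.6438, -0.088, 0.0468]
tcp_rot: [0.413, 1.529, -0.412]
wrist_force: [-12.2, 2.9, 24.8]
width: 0.753
```

carry_out(offset=[[0,0,0],[0,0,0],[0,0,0],[0,0,0],[0,0,0]], delta_rot=[[0,0,0],[0,0,0],[0,0,0],[0,0,0],[0,0,0]])

```text
time: 34.65
tool_pos: [0.6437, -0.088, 0.0468]
tcp_rot: [0.413, 1.529, -0.412]
wrist_force: [-12.6, 2.4, 24.5]
width: 0.754
```

carry_out(offset=[[-1,0,0],[-1.5,0,0],[-2,0,0],[-2,0,0],[-2,0,0]], delta_rot=[[0,0,0],[0,0,0],[0,0,0],[0,0,0],[0,0,0]])

```text
time: 35.07
tool_pos: [0.6433, -0.0884, 0.1271]
tcp_rot: [0.412, 1.53, -0.412]
wrist_force: [1.1, 0.4, -1.6]
width: 0.752
```

```bash
python3 - <<'E'
from h import *
q,d=read_camera('top');report({'top':cloud('top',d)},[('pot1',(.481,-.344),.07,.046,.056)])
plan((.481,-.344,.13))
E
```

```text
pot1 top 169 mean [ 0.4797 -0.3436  0.0501] circ [ 0.48   -0.3438] 0.0163
t 35.12 p [ 0.6464 -0.0889  0.1324] phi -30.14 tiltx [ 0.009 -0.002 -1.   ] F [ 2.2 -0.8  2.3] w 0.756
[ 0.481 -0.344  0.13 ] total cm [  0.14 -30.36  -1.5 ] /5 [ 0.027 -6.073 -0.3  ] /10 [ 0.014 -3.036 -0.15 ] /15 [ 0.009 -2.024 -0.1  ] /20 [ 0.007 -1.518 -0.075] minrows 8
```

carry_out(offset=[[0,-3.03,-0.13],[0,-3.03,-0.13],[0,-3.03,-0.13],[0,-3.03,-0.13],[0,-3.03,-0.13]], delta_rot=[[0,0,0],[0,0,0],[0,0,0],[0,0,0],[0,0,0]])

```text
time: 35.53
tool_pos: [0.5606, -0.2171, 0.1255]
tcp_rot: [0.412, 1.53, -0.412]
wrist_force: [0.1, -1.0, -0.5]
width: 0.757
```

carry_out(offset=[[0,-3.03,-0.13],[0,-3.03,-0.13],[0,-3.03,-0.13],[0,-3.03,-0.13],[0,-3.03,-0.13]], delta_rot=[[0,0,0],[0,0,0],[0,0,0],[0,0,0],[0,0,0]])

```text
time: 35.95
tool_pos: [0.4787, -0.3451, 0.1255]
tcp_rot: [0.412, 1.53, -0.413]
wrist_force: [0.8, 0.6, -0.8]
width: 0.754
```

carry_out(offset=[[1,0,0],[1,0,0],[1,0,0],[0,0,0],[0,0,0]], delta_rot=[[0,0,0],[0,0,0],[0,0,0],[0,0,0],[0,0,0]])

```text
time: 36.37
tool_pos: [0.479, -0.3419, 0.0938]
tcp_rot: [0.413, 1.534, -0.41]
wrist_force: [0.7, -0.1, -1.4]
width: 0.75
```

carry_out(offset=[[0,0,0],[0,0,0],[0,0,0],[0,0,0],[0,0,0]], delta_rot=[[0,0,0],[0,0,0],[0,0,0],[0,0,0],[0,0,0]])

```text
time: 36.78
tool_pos: [0.4798, -0.3437, 0.096]
tcp_rot: [0.412, 1.531, -0.412]
wrist_force: [0.9, -0.5, -2.0]
width: 0.756
```

```bash
python3 - <<'E'
from wl import *
plan((.481,-.344,.03),(.481,-.344,-.022))
W,P,p=wcloud('pics/w9.png')
hsv=cv2.cvtColor(p,cv2.COLOR_RGB2HSV); m=((hsv[...,0]<14)|(hsv[...,0]>172))&(hsv[...,1]>110)
T=W[m]
for z0,z1 in((.13,.19),):
    print(np.percentile(T,[1,99],axis=0).round(4))
q,d=read_camera('side');Ws=cloud('side',d);qh=cv2.cvtColor(q,cv2.COLOR_RGB2HSV);mm=((qh[...,0]<14)|(qh[...,0]>172))&(qh[...,1]>110)
cv2.imwrite('pics/s9.png',cv2.resize(q[330:480,240:400],None,fx=4,fy=4)[:,:,::-1])
E
```

```text
t 36.78 p [ 0.4798 -0.3437  0.096 ] phi -30.12 tiltx [ 0.001 -0.001 -1.   ] F [ 0.9 -0.5 -2. ] w 0.756
[ 0.481 -0.344  0.03 ] total cm [6.6  0.04 0.11] /5 [1.321 0.007 0.022] /10 [0.66  0.004 0.011] /15 [0.44  0.002 0.007] /20 [0.33  0.002 0.006] minrows 2
[ 0.481 -0.344 -0.022] total cm [ 5.2  0.  -0. ] /5 [ 1.04e+00  0.00e+00 -1.00e-03] /10 [ 0.52  0.   -0.  ] /15 [ 0.347  0.    -0.   ] /20 [ 0.26  0.   -0.  ] minrows 2
[[nan nan nan]
 [nan nan nan]]
```

View pics/w9.png

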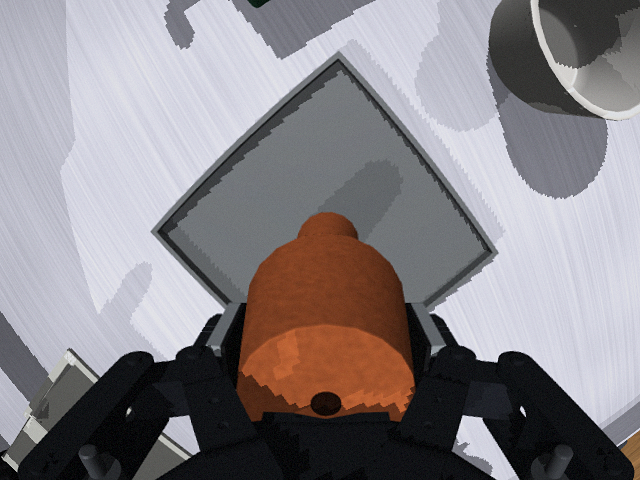

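Pot3 is held upright over pot1; pot1's edge shows behind it at (327,225). Lowering, with z +0.11 cm applied.

carry_out(offset=[[1.3,0.04,0.11],[1.3,0,0],[1.3,0,0],[1.3,0,0],[1.3,0,0]], delta_rot=[[0,0,0],[0,0,0],[0,0,0],[0,0,0],[0,0,0]])

```text
time: 37.3
tool_pos: [0.4796, -0.3432, 0.0281]
tcp_rot: [0.413, 1.533, -0.412]
wrist_force: [-0.7, 0.1, -1.9]
width: 0.753
```

carry_out(offset=[[0.3,0,0],[0.6,0,0],[0.6,0,0],[0.6,0,0],[0.6,0,0]], delta_rot=[[0,0,0],[0,0,0],[0,0,0],[0,0,0],[0,0,0]])

```text
time: 37.72
tool_pos: [0.481, -0.3443, 0.0035]
tcp_rot: [0.412, 1.53, -0.413]
wrist_force: [-0.3, 0.0, -1.0]
width: 0.753
```

carry_out(offset=[[0.5,0,0],[0.5,0,0],[0.5,0,0],[0.4,0,0],[0,0,0]], delta_rot=[[0,0,0],[0,0,0],[0,0,0],[0,0,0],[0,0,0]])

```text
time: 38.13
tool_pos: [0.4799, -0.3434, -0.0165]
tcp_rot: [0.413, 1.533, -0.412]
wrist_force: [1.0, 0.5, -1.7]
width: 0.751
```

carry_out(offset=[[0,0,0],[0,0,0],[0,0,0],[0,0,0],[0,0,0]], delta_rot=[[0,0,0],[0,0,0],[0,0,0],[0,0,0],[0,0,0]])

```text
time: 38.55
tool_pos: [0.4808, -0.3441, -0.0151]
tcp_rot: [0.412, 1.531, -0.412]
wrist_force: [1.1, 0.1, -0.9]
width: 0.757
```

carry_out(offset=[[0.3,0,0],[0.3,0,0],[0.1,0,0],[0,0,0],[0,0,0]], delta_rot=[[0,0,0],[0,0,0],[0,0,0],[0,0,0],[0,0,0]])

```text
time: 38.97
tool_pos: [0.4808, -0.3441, -0.0219]
tcp_rot: [0.412, 1.531, -0.412]
wrist_force: [-1.4, 1.6, 3.9]
width: 0.756
```

carry_out(offset=[[0.1,0,0],[0,0,0],[0,0,0],[0,0,0],[0,0,0]], delta_rot=[[0,0,0],[0,0,0],[0,0,0],[0,0,0],[0,0,0]])

```text
time: 39.38
tool_pos: [0.4808, -0.3441, -0.022]
tcp_rot: [0.412, 1.531, -0.412]
wrist_force: [-3.0, 1.7, 10.1]
width: 0.753
```

Pot3 is on the floor. I release, lift and check the nest.

carry_out(offset=[[0,0,0],[0,0,0],[0,0,0],[0,0,0],[-0.5,0,0]], delta_rot=[[0,0,0],[0,0,0],[0,0,0],[0,0,0],[0,0,0]], fingers=0.85)

```text
time: 39.8
tool_pos: [0.4795, -0.3431, -0.0197]
tcp_rot: [0.413, 1.534, -0.412]
wrist_force: [-0.2, -0.1, -0.5]
width: 0.922
```

carry_out(offset=[[-2.5,0,0],[-2.5,0,0],[-2.5,0,0],[-2.5,0,0],[-2.5,0,0]], delta_rot=[[0,0,0],[0,0,0],[0,0,0],[0,0,0],[0,0,0]])

```text
time: 40.22
tool_pos: [0.4804, -0.3438, 0.1079]
tcp_rot: [0.412, 1.531, -0.412]
wrist_force: [-0.3, -0.2, -0.1]
width: 0.926
```

carry_out(offset=[[-1,0,0],[0,0,0],[0,0,0],[0,0,0],[0,0,0]], delta_rot=[[0,0,0],[0,0,0],[0,0,0],[0,0,0],[0,0,0]], fingers=0.1)

```text
time: 40.63
tool_pos: [0.4792, -0.3429, 0.1141]
tcp_rot: [0.414, 1.535, -0.411]
wrist_force: [-0.8, 0.3, -0.6]
width: 0.553
```

```bash
python3 - <<'E'
from wl import *
W,P,p=wcloud('pics/w10.png')
q,d=read_camera('top')
ws={'w':W,'top':cloud('top',d)}
report(ws,[('pot3',(.481,-.344),.07,.062,.08),('strayP1',(.481,-.344),.12,.047,.053),('knob',(.4745,-.0708),.03,.107,.118)])
q,d=read_camera('side');report({'side':cloud('side',d)},[('knob',(.4745,-.0708),.03,.107,.118)])
plan((.4755,-.0705,.12),(.4755,-.0705,.053))
R=Ro.from_rotvec(read_state()['tcp_rot']).as_matrix()
a=np.radians(np.linspace(-173,-81.5,11)); k=np.c_[.5446+.07*np.cos(a),-.0623+.07*np.sin(a),0*a]
print((np.diff(k,axis=0)@R*100).round(2)[:,1:].tolist())
E
```

```text
pot3 w 5468 mean [ 0.4826 -0.3416  0.0666] circ [ 0.4821 -0.3425] 0.0267
pot3 top 412 mean [ 0.4819 -0.3407  0.0664] circ [ 0.481  -0.3413] 0.0263
strayP1 w 272 mean [ 0.4921 -0.3234  0.0501] circ [ 0.4821 -0.3423] 0.0286
strayP1 top 41 mean [ 0.4784 -0.3244  0.0497] circ [ 0.4806 -0.342 ] 0.0287
knob w few 0
knob top 51 mean [ 0.4755 -0.0707  0.1113] circ [ 0.4756 -0.0708] 0.0082
knob side few 0
t 40.78 p [ 0.4797 -0.3433  0.1149] phi -30.14 tiltx [-0.002  0.002 -1.   ] F [ 0.5 -0.4  0.3] w 0.549
[ 0.476 -0.07   0.12 ] total cm [ -0.46  23.38 -14.06] /5 [-0.093  4.675 -2.813] /10 [-0.046  2.338 -1.406] /15 [-0.031  1.558 -0.938] /20 [-0.023  1.169 -0.703] minrows 6
[ 0.476 -0.07   0.053] total cm [ 6.7  -0.    0.02] /5 [ 1.34e+00 -1.00e-03  4.00e-03] /10 [ 0.67  -0.     0.002] /15 [ 0.447 -0.     0.001] /20 [ 0.335 -0.     0.001] minrows 2
[[-0.83, 0.74], [-0.7, 0.87], [-0.56, 0.97], [-0.4, 1.04], [-0.23, 1.09], [-0.05, 1.12], [0.13, 1.11], [0.3, 1.07], [0.47, 1.01], [0.63, 0.93]]
```

View pics/w10.png

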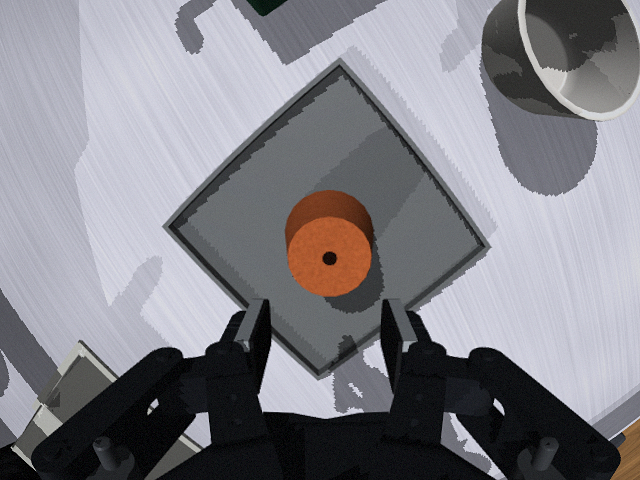

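The nest is standing right: pot3's top is at z 0.066, level, over pot1. The knob is still in the open position. Next I shut the cock.

carry_out(offset=[[0,2.34,-1.41],[0,2.34,-1.41],[0,2.34,-1.41],[0,2.34,-1.41],[0,2.34,-1.41]], delta_rot=[[0,0,0],[0,0,0],[0,0,0],[0,0,0],[0,0,0]])

```text
time: 41.2
tool_pos: [0.4778, -0.2061, 0.1158]
tcp_rot: [0.413, 1.532, -0.413]
wrist_force: [0.7, 0.2, 0.7]
width: 0.547
```

carry_out(offset=[[0,2.34,-1.41],[0,2.34,-1.41],[0,2.34,-1.41],[0,2.34,-1.41],[0,2.34,-1.41]], delta_rot=[[0,0,0],[0,0,0],[0,0,0],[0,0,0],[0,0,0]])

```text
time: 41.62
tool_pos: [0.4756, -0.0694, 0.116]
tcp_rot: [0.412, 1.532, -0.413]
wrist_force: [1.1, -1.0, 0.5]
width: 0.548
```

carry_out(offset=[[0,0,0],[0,0,0],[0,0,0],[0,0,0],[0,0,0]], delta_rot=[[0,0,0],[0,0,0],[0,0,0],[0,0,0],[0,0,0]])

```text
time: 42.03
tool_pos: [0.4762, -0.0718, 0.1165]
tcp_rot: [0.413, 1.531, -0.414]
wrist_force: [0.7, -0.1, 0.8]
width: 0.548
```

```bash
python3 - <<'E'
from wl import *
W,P,p=wcloud()
report({'w':W},[('knob',(.4755,-.0708),.025,.108,.118)])
plan((.4756,-.0708,.053))
E
```

```text
knob w 856 mean [ 0.4767 -0.0701  0.1118] circ [ 0.4763 -0.0707] 0.0087
t 42.08 p [ 0.4762 -0.0717  0.1165] phi -30.23 tiltx [-0. -0. -1.] F [ 0.3  1.1 -1.4] w 0.552
[ 0.476 -0.071  0.053] total cm [ 6.35  0.05 -0.1 ] /5 [ 1.27  0.01 -0.02] /10 [ 0.635  0.005 -0.01 ] /15 [ 0.423  0.003 -0.007] /20 [ 0.317  0.003 -0.005] minrows 2
```

carry_out(offset=[[1.3,0.05,-0.05],[1.3,0,0],[1.3,0,0],[1.2,0,0],[1.2,0,0]], delta_rot=[[0,0,0],[0,0,0],[0,0,0],[0,0,0],[0,0,0]])

```text
time: 42.5
tool_pos: [0.476, -0.0709, 0.053]
tcp_rot: [0.413, 1.531, -0.413]
wrist_force: [-0.8, 0.3, 1.1]
width: 0.554
```

carry_out(offset=[[0,0,0],[0,0,0],[0,0,0],[0,0,0],[0,0,0]], delta_rot=[[0,0,0],[0,0,0],[0,0,0],[0,0,0],[0,0,0]], fingers=-1, newtons=30)

```text
time: 42.92
tool_pos: [0.4762, -0.0708, 0.0538]
tcp_rot: [0.412, 1.53, -0.413]
wrist_force: [1.2, -3.2, -5.0]
width: 0.198
```

carry_out(offset=[[0,0,0],[0,0,0],[0,0,0],[0,0,0],[0,0,0]], delta_rot=[[0,0,0],[0,0,0],[0,0,0],[0,0,0],[0,0,0]])

```text
time: 43.33
tool_pos: [0.4762, -0.0707, 0.0538]
tcp_rot: [0.411, 1.53, -0.413]
wrist_force: [1.2, -5.2, -5.7]
width: 0.196
```

carry_out(offset=[[0,-0.83,0.74],[0,-0.7,0.87],[0,-0.56,0.97],[0,-0.4,1.04],[0,-0.23,1.09]], delta_rot=[[0,0,0],[0,0,0],[0,0,0],[0,0,0],[0,0,0]])

```text
time: 43.75
tool_pos: [0.4973, -0.1187, 0.0533]
tcp_rot: [0.408, 1.543, -0.414]
wrist_force: [-16.9, -6.8, 6.1]
width: 0.203
```

carry_out(offset=[[0,-0.05,1.12],[0,0.13,1.11],[0,0.3,1.07],[0,0.47,1.01],[0,0.63,0.93]], delta_rot=[[0,0,0],[0,0,0],[0,0,0],[0,0,0],[0,0,0]])

```text
time: 44.17
tool_pos: [0.5537, -0.1314, 0.0533]
tcp_rot: [0.412, 1.536, -0.413]
wrist_force: [-6.6, 0.2, 1.6]
width: 0.197
```

carry_out(offset=[[0,0,0],[0,0,0],[0,0,0],[0,0,0],[0,0,0]], delta_rot=[[0,0,0],[0,0,0],[0,0,0],[0,0,0],[0,0,0]])

```text
time: 44.58
tool_pos: [0.5542, -0.1314, 0.0533]
tcp_rot: [0.411, 1.534, -0.413]
wrist_force: [-4.2, -2.3, -1.7]
width: 0.2
```

Pushing a little further to be sure it is at the stop.

carry_out(offset=[[0,0.1,0.12],[0,0.1,0.12],[0,0.06,0.08],[0,0,0],[0,0,0]], delta_rot=[[0,0,0],[0,0,0],[0,0,0],[0,0,0],[0,0,0]])

```text
time: 45.0
tool_pos: [0.5542, -0.1314, 0.0531]
tcp_rot: [0.409, 1.542, -0.415]
wrist_force: [-14.6, -6.1, 6.8]
width: 0.2
```

It's on the stop: the force rose and the knob did not move. Release, lift and do the final checks.

carry_out(offset=[[0,0,0],[0,0,0],[0,0,0],[0,0,0],[-1,0,0]], delta_rot=[[0,0,0],[0,0,0],[0,0,0],[0,0,0],[0,0,0]], fingers=0.0)

```text
time: 45.42
tool_pos: [0.5587, -0.1296, 0.0623]
tcp_rot: [0.413, 1.534, -0.412]
wrist_force: [-0.4, 0.4, -0.3]
width: 0.502
```

carry_out(offset=[[-2.5,0,0],[-2.5,0,0],[-2.5,0,0],[-2.5,0,0],[-2.5,0,0]], delta_rot=[[0,0,0],[0,0,0],[0,0,0],[0,0,0],[0,0,0]])

```text
time: 45.83
tool_pos: [0.5602, -0.1299, 0.1909]
tcp_rot: [0.412, 1.53, -0.412]
wrist_force: [-0.3, -0.0, 0.6]
width: 0.5
```

carry_out(offset=[[0,-1.5,-3],[0,-1.5,-3],[0,-1.5,-3],[0,-1.5,-3],[0,0,0]], delta_rot=[[0,0,0],[0,0,0],[0,0,0],[0,0,0],[0,0,0]])

```text
time: 46.25
tool_pos: [0.4205, -0.1205, 0.1883]
tcp_rot: [0.413, 1.535, -0.413]
wrist_force: [-0.2, 0.5, -1.0]
width: 0.498
```

```bash
python3 - <<'E'
from wl import *
ws={}
for k in('top','side'):
    q,d=read_camera(k);ws[k]=cloud(k,d);cv2.imwrite(f'pics/{k}F.png',q[:,:,::-1])
report(ws,[('pot3',(.481,-.344),.07,.062,.08),('knob',(.553,-.132),.025,.107,.118),('jar',(.52,.341),.05,.086,.1),('twine',(.4575,.2405),.045,.055,.07)])
plan()
E
```

```text
pot3 top 436 mean [ 0.4805 -0.3415  0.0662] circ [ 0.4804 -0.3419] 0.0265
pot3 side 705 mean [ 0.4798 -0.3446  0.0672] circ [ 0.4802 -0.3438] 0.0268
knob top 47 mean [ 0.5528 -0.1318  0.1109] circ [ 0.5532 -0.1317] 0.008
knob side 61 mean [ 0.5517 -0.1344  0.1121] circ [ 0.5515 -0.1346] 0.0083
jar top 570 mean [0.5196 0.3418 0.0899] circ [0.5197 0.3416] 0.0301
jar side 85 mean [0.538  0.335  0.0911] circ [0.5345 0.3351] 0.0211
twine top 633 mean [0.4575 0.2403 0.0617] circ [0.4576 0.2406] 0.0317
twine side few 0
t 46.35 p [ 0.4257 -0.1216  0.1896] phi -30.16 tiltx [ 0.002 -0.001 -1.   ] F [ 0.3 -0.3  0.4] w 0.495
```

View pics/sideF.png

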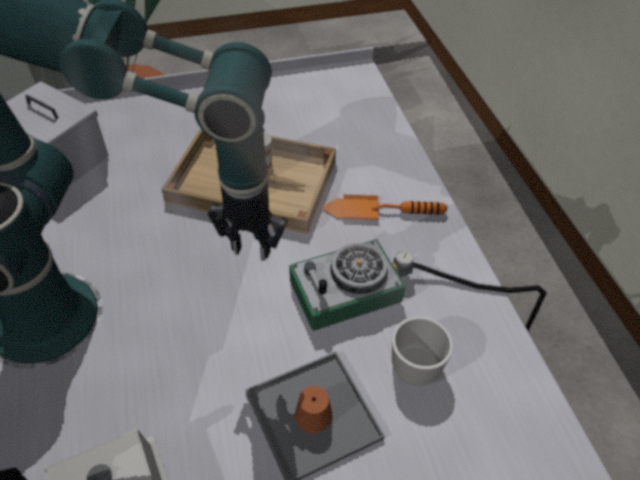

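The side view shows the nest upright in the tray at (314,410), the lever across the deck again (knob at (322,287)), and the trowel and glazed pot where they were. Handing in.

```bash
python3 -c "
from h import *
print(finish_job())"
```

```text
the job is handed in; nothing more can be done
None
```

The job is done and handed in at about 46 s. Two pots were present, the smallest (pot1) and the second largest (pot3). I opened the air cock to its stop and blew out pot1, then pot3. Each was pressed until the plate was on its stop (ring measured at z 0.073, 12 mm down) and held there for over 2.5 s. Both were set down in the middle of the tray, pot3 over pot1, and the cock was shut again to its stop.

**Last checks:**
- **Nest:** pot3's top is level at z 0.066, which puts its rim on the tray floor. It stands within about 3 mm of the tray's middle.
- **Cock:** the knob is within about 1° of the shut direction.
- **Other things:** the jar and reel measured unmoved. The trowel and glazed pot look unmoved in the pictures. The dibber was not measured.

**What disagreed:** the real fingertips end about 35 mm behind the reported TCP, so the first grip on the knob closed on nothing. I measured this with the wrist camera and allowed for it from then on. Whether air was actually flowing was never measured; I judged it only by the lever's position.

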